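Charge the grinding jar

ROBOT

A 6-joint arm with a two-finger parallel gripper is mounted at the origin on the work surface. World frame = base frame: x ahead of the robot, y to its left, z up, the work surface at z = 0. Lengths are in mm, angles in rad, forces in N, time in s.
With the tool pointing down it reaches from about 350 to 775 mm from the base axis. Payload 7.3 kg.
Tool frame: the origin (TCP) lies at the very end of the fingers, on their centre line; the grasp point (between the pads) lies 19 mm behind it; z points along the fingers, y is the line along which they close (so a half turn about z gives the same grasp; the last joint's range is limited). The gripper opens to 92 mm and grips with 3 to 60 N. Pads are 19 mm wide; open, the fingers measure 130 mm over their backs; the gripper's body (75 mm by 190 mm) begins 47 mm behind the grasp point.
Start: joints at [-0.146, 0.342, 1.524, -0, 1.275, -0.146], TCP at [525.019, 0.019, 226.741] pointing down, gripper open.
Joint ranges: [-2.53, 2.53], [-0.77, 2.02], [0.04, 2.7], [-1, 4.14], [0.28, 2.66], [-3.11, 3.11]. Speed limits (rad/s): [2.57, 2.57, 3.14, 3.14, 3.14, 3.14].

INTERFACE

Orientations are given as [roll, pitch, yaw] about the fixed x, y, z axes, in that order (R = Rz(yaw) Ry(pitch) Rx(roll)).
In Python, from plant import get_obs, optics, ticket, finder gives the robot as it stands.
- The arm moves only by the tool send_rows, never from a script. Its arguments are lists of equal length, an entry for each row: "offset": the shift along the tool's x, y, z scaled (see below), a list of three; "delta_rot": the turn, a rotation vector about the tool's x, y, z scaled (see below), a list of three. In form: {"offset": [[dx, dy, dz], ...], "delta_rot": [[rx, ry, rz], ...]}. A call has 1 to 8 rows; each row is the pose to reach, as a shift and turn from the pose commanded when the call began, along the tool's axes at that moment, turning the shorter way round; what a row does not reach only later rows make up. The controller multiplies each number of a shift by 120 mm and each number of a turn by 360 degrees. A row lasts 1/8 s, in which the tool goes at most 62.5 mm and 10.7 degrees, less where a joint would pass 70% of its speed; a pose out of reach is approached as far as the arm can. A call with a number of a shift or a turn outside -1 to 1 is refused whole. A call with a gripper value outside its range is refused whole. "grip" is the opening, from 0 (shut) to 1 (fully open), set as the call begins (left out, the last holds). The fingers move at their own pace and stop on an object; the grip force is fixed at half the most. Time passes only in rows, so rows that repeat a pose let the fingers close. It gives the time, the measured TCP pose, the force, the opening and the grip force at its end, in the units of the state.
- get_obs(): the state, without advancing time (a new reading comes with each control period).
- optics.capture(name): name is "scene" or "side" or "wrist"; returns the picture (420x560x3 uint8, red, green, blue); there is no depth.
- optics.get_calibration(name): a dict with "fx", "fy", "cx", "cy" (pixels), "world_from_camera" (4x4, takes a point from camera to world coordinates). Camera axes: x right, y down, z forward; pixel columns grow to the right and rows downward; lengths in mm; the calibration is good to about 2 mm. The wrist camera is an equidistant fisheye: a pixel r from the principal point sees the ray r / f radians off the axis. A picture is of the moment at which its call begins: read the wrist's pose just before it. get_calibration takes no time and is no camera call; for the wrist camera it gives the pose at the moment of the call.
- ticket.close_job(): hands the job in; it is judged then, once.
Trained networks look in the newest picture that a camera, given by its name, has taken for a name from the list of things; names that differ only in an ending like _2 or _b are one class to them, and where a whole thing is asked for, a point or a joint stands for the part that bears it (a point fixed in the world has none). Each returns a list of dicts, best first, with "confidence" (0 to 1); they miss things now and then, are a little off and sometimes report something else, mostly with a low value. They report only what shows in the picture. A call takes as long as a camera call. They do not tell look-alikes from the thing itself.
- finder.boxes_of(target, camera): "box" ([left, top, right, bottom] in pixels, round what is visible of it).
- finder.silhouettes(target, camera): "region" (420x560 bool, what is visible of it) and "box" ([left, top, right, bottom] in pixels, round what is visible of it).
- finder.pinpoint(target, camera): "uv" ([column, row] in pixels: a listed point, or the origin of a listed thing).
The state is a dict: "time": time; "joint_positions": joint angles; "dq": joint speeds; "tau": joint torques, N m; "tool_pos": TCP position; "tcp_rot": TCP orientation; "contact_force": force on the tool from outside, world axes, zero at the start; "moment": the same for the moment, N m; "grip_width": finger opening in mm; "finger_force": force on a finger pad.
Only numpy, scipy, OpenCV 4.12 (cv2) and the standard library are available. Lean on these libraries where they do the work, as an engineer would, in place of code of your own. Each camera call takes 0.05 s, during which the arm holds its last target. There are 200 camera calls.

TASK

Take the hand scoop by its handle and use it to move at least three of the white grinding balls from the sloping tray into the steel grinding jar, in one scoopful or several. Do not touch the balls with the gripper, leave no ball anywhere but in the jar or the tray, and leave the other things on the bench where they are. Finally lay the empty scoop back on its mat, bowl flat down, and let go.

Things in the scene. Friction and masses are not known exactly. Their poses are not given: they have to be found in the camera images.
- tray: grey plastic feed tray fixed to the bench, 167 (x) x 114 (y) mm, open above, holding a steel trough; origin on the bench under its centre, x to its high end, z up. Trough: flat floor strip 36 mm wide, sloping down to -x at 25 degrees, with 45 degree side wings 49 mm wide; the tray's side walls stand 34 mm above the strip, square to it
- tray_high (a point): middle of the high end of the trough's floor strip, 151 mm up the slope from the low corner (tray x=0.079, z=0.078). There is no wall across this end; the side walls reach z=0.12 here
- tray_front (a point): middle of the top edge of the upright front wall at the low end (tray x=-0.088, z=0.074)
- tray_corner (a point): middle of the trough's low corner, on the surface (tray x=-0.058, y=0, z=0.014): here the floor strip meets a flat steel end plate, 110 mm wide, square to the floor, leaning 25 degrees outward from upright, 66 mm long up to z=0.074; same axes as the tray
- jar: open round steel grinding jar, outside diameter 100 mm, inside diameter 90 mm, clamped on a dark square 125 mm holder plate, all fixed to the bench; rim 84 mm above the bench, four 42 mm high posts at the plate's corners; origin on the bench under its centre
- jar_in (a point): centre of the jar's inner floor, 18 mm above the bench and 66 mm below the rim
- mat: black rubber mat, 240 x 130 mm (x, y), 3 mm thick, fixed to the bench, the scoop's place; origin centre of its underside
- scoop: steel hand scoop, black handle, 160 g, loose on the mat. Origin: underside of the bowl's centre, x from lip to handle, z up. Bowl: bottom strip 80 x 30 mm, 2 mm sheet; wings 26 mm wide rising outward at 45 degrees (67 mm over all, 20 high); back wall 27 mm high at x=0.039; front open, lip at x=-0.040. Handle: bar 100 long, 16 thick (y), 20 deep, from x=0.036, z=0.022 rising at 40 degrees to +x
- scoop_grip (a point): middle of the handle bar, at scoop x=0.078, z=0.057: where to grip across the 16 mm (scoop y); same axes as the scoop
- scoop_lip (a point): middle of the scoop's front lip (underside), at scoop x=-0.040, z=0
- ball0: one of five identical white glazed (slippery) ceramic grinding balls, 22 mm diameter, 22 g; origin at its centre (its axes turn as it rolls). They lie loose in the tray and roll
- ball1: one of five identical white glazed (slippery) ceramic grinding balls, 22 mm diameter, 22 g; origin at its centre (its axes turn as it rolls). They lie loose in the tray and roll
- ball2: one of five identical white glazed (slippery) ceramic grinding balls, 22 mm diameter, 22 g; origin at its centre (its axes turn as it rolls). They lie loose in the tray and roll
- ball3: one of five identical white glazed (slippery) ceramic grinding balls, 22 mm diameter, 22 g; origin at its centre (its axes turn as it rolls). They lie loose in the tray and roll
- ball4: one of five identical white glazed (slippery) ceramic grinding balls, 22 mm diameter, 22 g; origin at its centre (its axes turn as it rolls). They lie loose in the tray and roll
- jar_lid: bystander: steel disc lid 104 mm diameter with a black knob, 24 mm high; origin under its centre
- vial: bystander: small amber glass jar 34 mm diameter, 60 mm high; origin under its centre
- beaker: bystander: glass beaker 70 mm diameter, 90 mm high; origin under its centre
- dish: bystander: shallow white bowl 80 mm diameter, 20 mm high; origin under its centre
- reagent: bystander: amber bottle 64 mm diameter, 130 mm high; origin under its centre
- spatula: bystander: steel spatula 190 mm long lying on the bench; its x runs along it
Not all that is in view belongs to the job. Leave any red or turquoise look-alike of the scoop alone.

How it is judged:
By the outcome, as a careful person would: the job done as asked, in the order asked, and still so for the second after the job is handed in, with the robot touching nothing.
It also fails if it takes over 64 s, if anything falls off the work surface, if the arm or the gripper's body presses on something with over 40 N, if the wrist force passes 120 N, or if a joint passes its speed limit or range.

## Working session

There is one attempt and no reset: what is moved stays moved. The work goes in short steps, Python scripts to look and compute and a tool call to move; the robot and the scene stay as the last step left them, time stands still between calls to the robot, and variables do not carry over. Pictures are saved under pics/ and viewed, at most 10 in all, crops included, and the job is handed in when it is done.

Besides the shell and the picture viewer there is one more tool, called in YAML: its name, and indented under it one key for each argument. send_rows: Moves the arm, as the interface text tells. Its arguments: {"type":"object","properties":{"offset":{"type":"array"},"delta_rot":{"type":"array"},"grip":{"type":"number"}},"required":["offset","delta_rot"]}

```bash
ls; mkdir -p pics; python3 - <<'E'
from plant import get_obs, optics, ticket, finder
import cv2,json
print(get_obs())
for c in ["scene","side"]:
    im=optics.capture(c); cv2.imwrite(f"pics/{c}0.png",im[:,:,::-1])
    k=optics.get_calibration(c); print(c,k)
    for t in ["scoop","scoop_grip","scoop_lip","tray_high","tray_front","tray_corner","jar","jar_in","mat","ball0","tray"]:
        print(t,[( [int(x) for x in d["uv"]],round(d["confidence"],2)) for d in finder.pinpoint(t,c)[:6]])
E
```

```text
pics
{'time': 0.0, 'joint_positions': array([-1.46006100e-01,  3.42719796e-01,  1.52501453e+00, -5.07719142e-06,
        1.27537359e+00, -1.45992425e-01]), 'dq': array([-9.62471194e-05,  1.11275849e-03,  6.74434039e-04, -1.31528859e-03,
       -1.61768903e-03,  1.36669694e-03]), 'tau': array([ 7.61924657e-04, -4.31245601e+01, -2.44219762e+01,  7.17750052e-02,
        5.59406646e-02, -1.04314388e-04]), 'tool_pos': array([5.24601253e+02, 7.61311676e-02, 2.26047341e+02]), 'tcp_rot': array([-3.14009281e+00, -2.15627750e-04,  1.57078397e+00]), 'contact_force': array([-0.52557539,  0.87941099,  0.32959929]), 'moment': array([-0.02073952,  0.01020276, -0.02430144]), 'finger_force': 0.0, 'grip_width': 91.42028576911791}
scene {'fx': 508.9132700206402, 'fy': 508.9132700206402, 'cx': 282.6040842844866, 'cy': 215.89928584166915, 'world_from_camera': array([[-5.42956184e-01,  6.58071410e-01, -5.21670971e-01,
         1.21122285e+03],
       [ 8.39638645e-01,  4.14815632e-01, -3.50620788e-01,
         4.80340082e+02],
       [-1.43362421e-02, -6.28386832e-01, -7.77768900e-01,
         1.02405482e
[... 1054 characters left out ...]
.67490639e-01, -4.97445770e-01,
         7.11239264e+02],
       [ 0.00000000e+00,  0.00000000e+00,  0.00000000e+00,
         1.00000000e+00]])}
scoop [([135, 208], 0.97), ([205, 211], 0.71), ([284, 254], 0.61)]
scoop_grip [([296, 217], 0.92), ([334, 366], 0.81), ([152, 197], 0.73)]
scoop_lip [([275, 262], 0.8), ([125, 207], 0.73), ([339, 339], 0.6), ([204, 247], 0.39), ([260, 186], 0.25)]
tray_high [([236, 179], 0.67), ([257, 293], 0.59)]
tray_front [([197, 198], 0.57)]
tray_corner [([208, 210], 0.64), ([302, 204], 0.36)]
jar [([349, 289], 0.56), ([210, 202], 0.24)]
jar_in [([347, 281], 0.64)]
mat [([287, 240], 0.87), ([374, 232], 0.24)]
ball0 [([214, 203], 0.62), ([211, 203], 0.6)]
tray []
```

View pics/scene0.png

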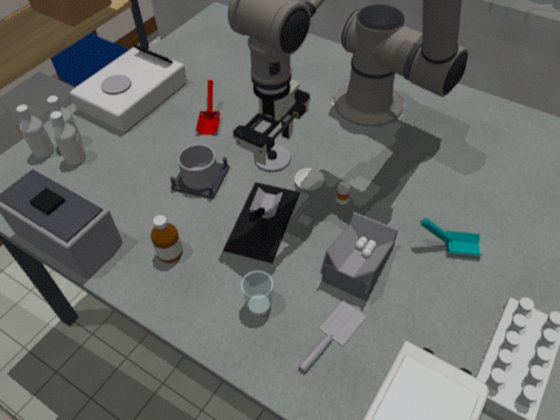

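View pics/side0.png

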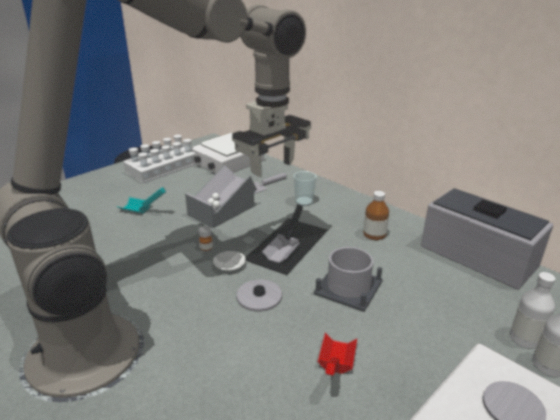

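The wanted scoop has a steel bowl and black handle and lies on the black mat, at scene (262,205) and side (284,250). The look-alikes are red at scene (208,110) and turquoise at (460,243). A flat steel spatula is at (335,330). I choose the one on the mat.

```bash
cat > h.py <<'E'
from plant import get_obs, optics, ticket, finder
import numpy as np, cv2
from scipy.optimize import least_squares
from scipy.spatial.transform import Rotation as R
def proj(k,P):
    T=np.linalg.inv(k["world_from_camera"]); p=T[:3,:3]@np.asarray(P)+T[:3,3]
    return np.array([k["fx"]*p[0]/p[2]+k["cx"],k["fy"]*p[1]/p[2]+k["cy"]])
K={c:optics.get_calibration(c) for c in("scene","side")}
def rz(a): return R.from_euler('z',a).as_matrix()
def fit(obs,z0=0,guess=(500,0,0)):
    # obs: (cam, local point mm, uv)
    best=None
    for a in np.arange(-3,3.2,0.75):
        f=lambda q:np.concatenate([proj(K[c],rz(q[2])@np.array(p)+[q[0],q[1],z0])-uv for c,p,uv in obs])
        s=least_squares(f,[guess[0],guess[1],a],x_scale=[100,100,1],loss='soft_l1',f_scale=3)
        if best is None or s.cost<best.cost: best=s
    return best.x, np.round(best.fun.reshape(-1,2),1).tolist()
def unplane(c,uv,z):
    k=K[c];W=k["world_from_camera"]; d=W[:3,:3]@[(uv[0]-k["cx"])/k["fx"],(uv[1]-k["cy"])/k["fy"],1]
    return W[:3,3]+d*(z-W[2,3])/d[2]
E
python3 - <<'E'
from h import *
pts={"scoop":(0,0,0),"scoop_grip":(78,0,57),"scoop_lip":(-40,0,0)}
o=[("scene",(0,0,0),(262,201)),("scene",(78,0,57),(253,212)),("scene",(-40,0,0),(269,193)),("side",(0,0,0),(284,254)),("side",(78,0,57),(296,217)),("side",(-40,0,0),(275,262))]
print("scoop",fit(o,3))
o=[("scene",(0,0,0),(357,268)),("scene",(79,0,78),(345,273)),("scene",(-88,0,74),(375,219)),("scene",(-58,0,14),(365,247)),("side",(79,0,78),(236,179)),("side",(-88,0,74),(197,198)),("side",(-58,0,14),(208,210))]
print("tray",fit(o))
o=[("scene",(0,0,0),(203,178)),("scene",(0,0,18),(197,173)),("side",(0,0,18),(347,281)),("side",(0,0,0),(349,289))]
print("jar",fit(o))
print("mat",unplane("scene",(261,221),0),unplane("side",(287,240),0))
for c in K:
  for t in ["jar","tray","mat","scoop","beaker","reagent","vial","dish","jar_lid"]:
    print(c,t,[([int(x) for x in d["box"]],round(d["confidence"],2)) for d in finder.boxes_of(t,c)[:3]])
a=cv2.imread("pics/scene0.png");b=cv2.imread("pics/side0.png")
A=cv2.resize(a[170:300,220:400],None,fx=4,fy=4,interpolation=2)[:,:720]; cv2.imwrite("pics/cropA.png",A)
B=cv2.resize(b[155:310,180:390],None,fx=3.7,fy=3.7,interpolation=2); cv2.imwrite("pics/cropB.png",B)
E
```

```text
scoop (array([ 5.17288756e+02, -4.44571958e+01,  3.01114543e-01]), [[1.9, 2.5], [0.6, -0.1], [-0.7, -0.5], [-0.6, -0.1], [1.0, 4.3], [1.0, -0.0]])
tray (array([5.58393660e+02, 2.53073358e+02, 7.45923184e-02]), [[0.2, -2.1], [1.3, 0.0], [0.1, 2.2], [2.3, -1.9], [4.5, -1.9], [1.8, -0.1], [0.3, 2.2]])
jar (array([ 530.04279011, -245.39231082,   -2.99859411]), [[-1.8, -0.4], [3.3, 0.1], [1.7, 0.8], [-0.9, -1.1]])
mat [568.09798475 -19.11019137   0.        ] [573.94024826  -2.31612013   0.        ]
scene jar [([171, 145, 228, 202], 0.59)]
scene tray [([320, 212, 392, 301], 0.69)]
scene mat [([220, 183, 297, 260], 0.64), ([299, 302, 364, 368], 0.19)]
scene scoop [([421, 217, 479, 256], 0.69), ([195, 80, 221, 131], 0.65)]
scene beaker [([335, 185, 348, 203], 0.73), ([240, 269, 272, 317], 0.7)]
scene reagent [([249, 189, 281, 223], 0.69), ([150, 211, 184, 263], 0.63), ([320, 214, 394, 299], 0.46)]
scene vial [([333, 183, 352, 205], 0.63)]
scene dish [([294, 165, 326, 188], 0.8)]
scene jar_lid [([255, 144, 291, 173], 0.65), ([247, 189, 282, 224], 0.35)]
side jar [([315, 248, 384, 312], 0.65)]
side tray [([185, 167, 254, 229], 0.7), ([363, 190, 390, 239], 0.31)]
side mat [([241, 216, 326, 271], 0.94), ([210, 201, 217, 207], 0.31)]
side scoop [([120, 188, 165, 210], 0.89), ([317, 332, 356, 373], 0.82), ([264, 207, 298, 262], 0.74)]
side beaker [([292, 173, 314, 207], 0.67), ([184, 163, 257, 229], 0.6)]
side reagent [([314, 249, 382, 310], 0.7), ([363, 188, 391, 242], 0.66)]
side vial [([197, 223, 213, 254], 0.57), ([363, 190, 390, 241], 0.39)]
side dish [([213, 251, 247, 269], 0.58)]
side jar_lid [([236, 277, 279, 313], 0.71)]
```

View pics/cropA.png

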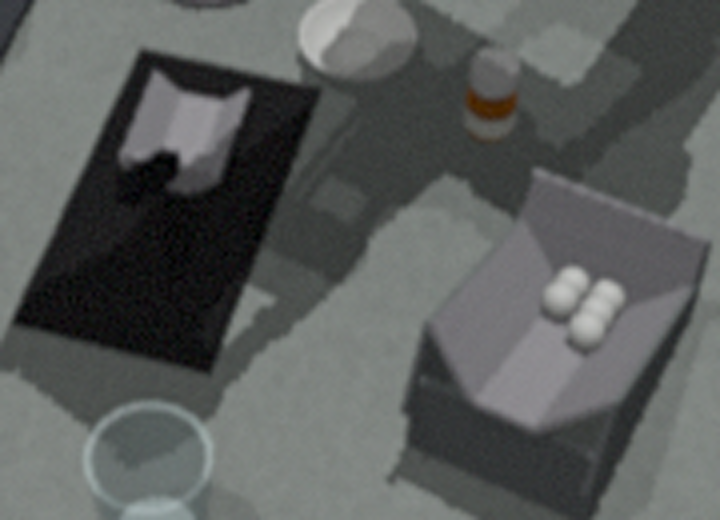

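View pics/cropB.png

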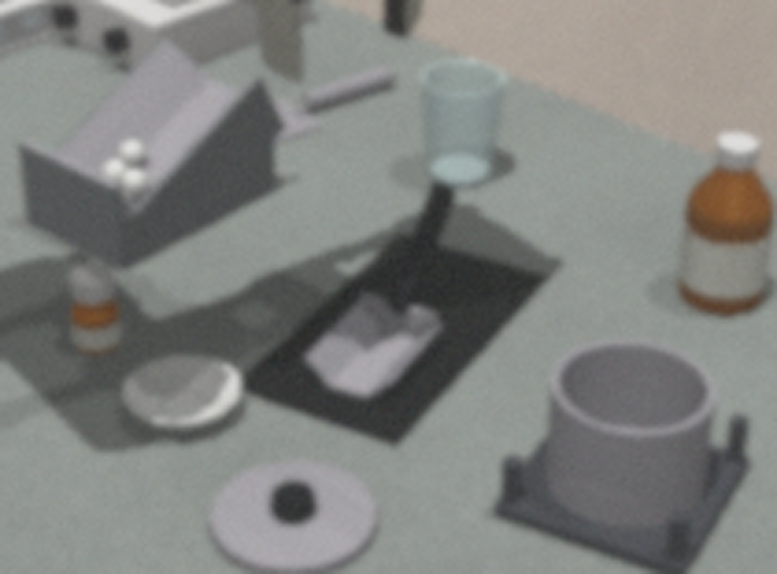

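Crop A shows the steel bowl with its black handle on the mat, lip towards the robot. The five balls (about four visible) are bunched at the tray's low corner, near crop (585,300). Crop B confirms this and gives a clear jar rim centred at crop (631,389). I'll refine the poses with the visible corners.

```bash
python3 - <<'E'
from h import *
a=lambda x,y:("scene",(220+x/4,170+y/4)); b=lambda x,y:("side",(180+x/3.7,155+y/3.7))
def F(n,l,z=0,g=(500,0,0)):
    print(n,*fit([(q[0],p,np.array(q[1])) for p,q in l],z,g))
F("tray",[((-88,-56,74),a(535,170)),((-88,56,74),a(708,240)),((79,-56,120),a(428,325)),((79,-18,78),a(480,390)),((79,18,78),a(543,430)),((-88,56,74),b(22,148)),((-88,-56,74),b(125,205)),((79,-56,120),b(262,80))])
F("mat",[((-120,-65,3),a(140,50)),((-120,65,3),a(320,90)),((120,-65,3),a(15,322)),((120,65,3),a(210,372)),((-120,65,3),b(245,390)),((-120,-65,3),b(397,442)),((120,-65,3),b(560,262))])
F("scoop",[((-40,-33.5,20),a(152,72)),((-40,33.5,20),a(250,92)),((-40,33.5,20),b(308,358)),((-40,-15,0),b(365,397)),((-40,-15,0),a(180,95)),((-40,15,0),a(222,97)),((112,0,93),b(440,188)),((78,0,57),("scene",(253,212)))],3)
print(unplane("side",(350.5,260.1),84))
im=cv2.imread("pics/scene0.png")
cv2.imwrite("pics/jar.png",cv2.resize(im[135:215,160:240],None,fx=7,fy=7,interpolation=2))
for t in ["beaker","vial","reagent","dish","jar_lid","spatula"]:
  for c in K: print(t,c,[(unplane(c,d["uv"],0)[:2].round(),round(d["confidence"],2)) for d in finder.pinpoint(t,c)[:2]])
E
```

```text
tray [5.54364606e+02 2.52863876e+02 1.00204593e-01] [[-0.8, -0.9], [0.4, -1.9], [-1.4, 0.4], [0.4, 1.4], [-0.1, -2.4], [-0.9, -2.2], [-1.8, -5.7], [1.5, -6.8]]
mat [ 5.64896807e+02 -1.60649203e+01  2.76670269e-01] [[-1.0, -0.8], [-0.2, -0.8], [-1.8, 0.4], [-0.0, 0.5], [-2.7, -2.2], [1.1, -1.0], [-2.4, 2.2]]
scoop [ 5.18090596e+02 -3.79153036e+01  2.85722089e-01] [[0.1, -1.9], [-0.3, -1.7], [-0.6, -1.2], [0.8, 0.1], [0.0, -1.2], [0.2, 0.6], [3.0, -2.7], [2.2, 1.1]]
[ 524.76343081 -248.49067701   84.        ]
beaker scene [(array([762., 117.]), 0.76), (array([483., 252.]), 0.25)]
beaker side [(array([740.,  91.]), 0.77)]
vial scene [(array([413., 130.]), 0.78), (array([475., -51.]), 0.32)]
vial side [(array([399., 124.]), 0.49)]
reagent scene [(array([ 767., -152.]), 0.84), (array([497., 251.]), 0.28)]
reagent side [(array([ 778., -147.]), 0.85)]
dish scene [(array([376.,  10.]), 0.98)]
dish side [(array([386.,  17.]), 0.79)]
jar_lid scene [(array([ 377., -119.]), 0.87), (array([522., -37.]), 0.58)]
jar_lid side [(array([ 373., -117.]), 0.86), (array([539., 282.]), 0.58)]
spatula scene [(array([759., 285.]), 0.88), (array([522., -44.]), 0.17)]
spatula side [(array([741., 278.]), 0.69), (array([570.,   1.]), 0.62)]
```

View pics/jar.png

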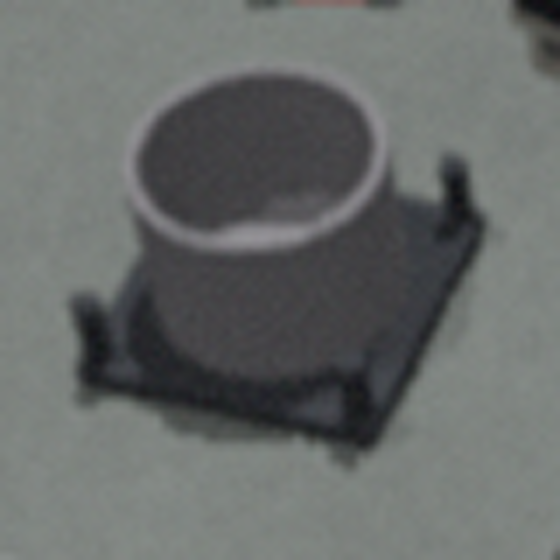

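Jar crop: the rim ellipse spans x 126–388 and y 64–250, so its centre is at scene (196.7,157.4). Next is the planner, then a move to the pre-grasp pose.

```bash
cat > plan.py <<'E'
from h import *
import json,os
T=np.deg2rad(10); G=np.array([78,0,57.])
M=np.array([[np.cos(T),0,np.sin(T)],[0,-1,0],[np.sin(T),0,-np.cos(T)]])  # tool axes in scoop frame
def load():
    if os.path.exists("cmd.json"):
        d=json.load(open("cmd.json")); return np.array(d[0]),np.array(d[1])
    return np.array([525.019,.019,226.741]),R.from_euler('xyz',[np.pi,0,np.pi/2]).as_matrix()
def scoop_pose(pt,loc,yaw,phi,roll=0):
    """scoop-frame point loc placed at world pt; phi = lip-down pitch deg -> scoop origin,R"""
    S=R.from_euler('ZYX',[yaw,-np.deg2rad(phi),np.deg2rad(roll)]).as_matrix()
    return np.array(pt,float)-S@np.array(loc,float),S
def tool(o,S,grip=G):
    Q=S@M; return o+S@grip+19*Q[:,2],Q
def rows(poses,save=True):
    p0,Q0=load(); off=[];rot=[]
    for p,Q in poses:
        off.append(np.round(Q0.T@(p-p0)/120,3)+0.); rot.append(np.round(R.from_matrix(Q0.T@Q).as_rotvec()/(2*np.pi),3)+0.)
    print(json.dumps({"offset":[o.tolist() for o in off],"delta_rot":[r.tolist() for r in rot]}))
    if save: json.dump([(p0+Q0@off[-1]*120).tolist(),(Q0@R.from_rotvec(rot[-1]*2*np.pi).as_matrix()).tolist()],open("cmd.json","w"))
def resync():
    s=get_obs(); json.dump([s["tool_pos"].tolist(),R.from_euler('xyz',s["tcp_rot"]).as_matrix().tolist()],open("cmd.json","w"))
def check():
    s=get_obs(); p,Q=load(); E=R.from_euler('xyz',s["tcp_rot"]).as_matrix()
    print("t",round(s["time"],2),"dp",(s["tool_pos"]-p).round(1),"drot",np.rad2deg(R.from_matrix(Q.T@E).magnitude()).round(2),"q",s["joint_positions"].round(2),"F",s["contact_force"].round(1),"w",round(s["grip_width"],1),"ff",round(s["finger_force"],1))
E
python3 - <<'E'
from plan import *
check()
print(unplane("scene",(196.7,157.4),84))
o,S=scoop_pose((518,-40,3),(0,0,0),.285,0)
p,Q=tool(o,S); p[2]+=70; print(p)
rows([(p,Q)])
E
```

```text
t 2.7 dp [-0.  0. -0.] drot 0.0 q [-0.15  0.34  1.52  0.    1.28 -0.15] F [ 0.4  0.4 -0.7] w 91.6 ff 0.0
[ 535.15655486 -241.67622331   84.        ]
[596.01983535 -17.1420917  111.28865269]
{"offset": [[-0.143, 0.592, 0.962]], "delta_rot": [[-0.018, 0.024, 0.204]]}
```

send_rows:
  offset:
    - [-0.143,0.592,0.962]
    - [-0.143,0.592,0.962]
    - [-0.143,0.592,0.962]
    - [-0.143,0.592,0.962]
    - [-0.143,0.592,0.962]
    - [-0.143,0.592,0.962]
    - [-0.143,0.592,0.962]
    - [-0.143,0.592,0.962]
  delta_rot:
    - [-0.018,0.024,0.204]
    - [-0.018,0.024,0.204]
    - [-0.018,0.024,0.204]
    - [-0.018,0.024,0.204]
    - [-0.018,0.024,0.204]
    - [-0.018,0.024,0.204]
    - [-0.018,0.024,0.204]
    - [-0.018,0.024,0.204]
  grip: 1

```text
time: 3.7
tool_pos: [595.8, -17.0, 111.3]
tcp_rot: [3.141, -0.176, 0.287]
contact_force: [-0.7, 0.2, -0.1]
grip_width: 91.9
finger_force: 0.0
```

```bash
python3 - <<'E'
from plan import *
check()
k=optics.get_calibration("wrist"); im=optics.capture("wrist"); cv2.imwrite("pics/w1.png",im[:,:,::-1])
def ray(uv):
    d=np.array([uv[0]-k["cx"],uv[1]-k["cy"]]); r=np.hypot(*d); th=r/k["fx"]
    v=np.r_[np.sin(th)*d/r,np.cos(th)]; return k["world_from_camera"][:3,:3]@v
C=k["world_from_camera"][:3,3]; print(C,k["fx"])
for t,z in [("scoop",3),("scoop_grip",60),("scoop_lip",3),("jar_in",18),("jar",0),("tray_front",74),("tray_high",78),("tray_corner",14),("ball0",28)]:
    for d in finder.pinpoint(t,"wrist")[:5]:
        v=ray(d["uv"]); print(t,np.array(d["uv"]).round(),round(d["confidence"],2),(C+v*(z-C[2])/v[2]).round(1))
E
```

```text
t 3.7 dp [-0.3  0.1  0. ] drot 0.09 q [-0.2   0.5   1.64  0.11  0.85  1.02] F [-0.7  0.2 -0.1] w 91.9 ff 0.0
[641.75398823  -2.97034798 279.41798672] 325.19226210127806
scoop [271. 310.] 0.76 [515.5 -36.1   3. ]
scoop_grip [264. 240.] 0.97 [591.6  -9.8  60. ]
scoop_lip [271. 343.] 0.81 [480.5 -46.8   3. ]
scoop_lip [265. 239.] 0.39 [579.6 -12.2   3. ]
ball0 [261. 258.] 0.65 [568.6 -12.6  28. ]
ball0 [ 12. 242.] 0.63 [499.1 238.4  28. ]
ball0 [  5. 221.] 0.54 [517.6 252.2  28. ]
```

View pics/w1.png

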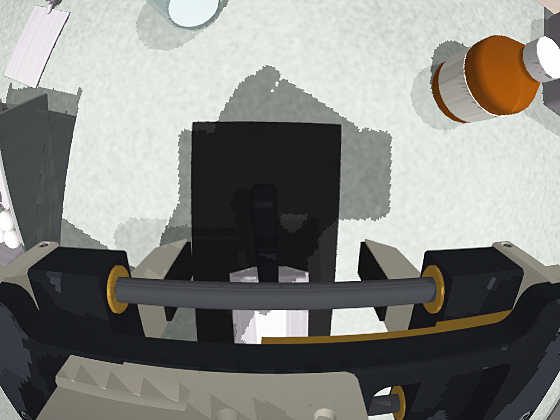

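The wrist view shows the black handle at about x=264, y=185–270, between the open fingers and 11 px left of their centre. The bowl is below it and the mat lies square. I'll correct for the offset, descend and grip.

```bash
python3 - <<'E'
from plan import *
o,S=scoop_pose((517.1,-35.4,3),(0,0,0),.305,0)
p,Q=tool(o,S); p0,_=load()
rows([(p+[0,0,45],Q),(p,Q)])
E
```

```text
{"offset": [[-0.033, -0.053, 0.206], [-0.099, -0.053, 0.575]], "delta_rot": [[0.001, 0.0, -0.003], [0.001, 0.0, -0.003]]}
```

send_rows:
  offset:
    - [-0.033,-0.053,0.206]
    - [-0.06,-0.053,0.35]
    - [-0.099,-0.053,0.575]
    - [-0.099,-0.053,0.575]
    - [-0.099,-0.053,0.575]
  delta_rot:
    - [0.001,0,-0.003]
    - [0.001,0,-0.003]
    - [0.001,0,-0.003]
    - [0.001,0,-0.003]
    - [0.001,0,-0.003]

```text
time: 4.82
tool_pos: [595.2, -11.0, 42.1]
tcp_rot: [-3.139, -0.177, 0.305]
contact_force: [0.8, 0.1, 0.3]
grip_width: 91.8
finger_force: 0.0
```

send_rows:
  offset:
    - [0,0,0]
    - [0,0,0]
    - [0,0,0]
    - [0,0,0]
    - [0,0,0]
    - [0,0,0]
  delta_rot:
    - [0,0,0]
    - [0,0,0]
    - [0,0,0]
    - [0,0,0]
    - [0,0,0]
    - [0,0,0]
  grip: 0

```text
time: 5.58
tool_pos: [594.6, -10.9, 41.3]
tcp_rot: [-3.139, -0.176, 0.305]
contact_force: [-0.5, 0.2, 0.4]
grip_width: 36.5
finger_force: 0.0
```

```bash
python3 - <<'E'
from plan import *
check()
for c in K:
  optics.capture(c)
for t,P in [("scoop_grip",(78,0,57)),("scoop_lip",(-40,0,0)),("scoop",(0,0,0))]:
  for c in K: print(t,c,[(np.array(d["uv"]).round(),round(d["confidence"],2)) for d in finder.pinpoint(t,c)[:3]],proj(K[c],rz(.305)@np.array(P)+[517.1,-35.4,3]).round())
E
```

```text
t 5.58 dp [-0. -0. -0.] drot 0.0 q [-0.19  0.6   1.7   0.13  0.69  0.97] F [-0.5  0.2  0.4] w 36.5 ff 0.0
scoop_grip scene [(array([434., 230.]), 0.88), (array([251., 212.]), 0.82)] [257. 213.]
scoop_grip side [(array([155., 200.]), 0.94), (array([294., 223.]), 0.77), (array([289., 244.]), 0.75)] [294. 220.]
scoop_lip scene [(array([477., 250.]), 0.88), (array([209., 137.]), 0.73)] [271. 194.]
scoop_lip side [(array([343., 342.]), 0.85), (array([274., 261.]), 0.83), (array([125., 209.]), 0.65)] [274. 261.]
scoop scene [(array([210., 124.]), 0.97), (array([462., 243.]), 0.8), (array([265., 207.]), 0.56)] [267. 205.]
scoop side [(array([133., 210.]), 0.95), (array([337., 352.]), 0.85), (array([283., 254.]), 0.72)] [281. 253.]
```

send_rows:
  offset:
    - [0,0,0]
    - [0,0,0]
    - [0,0,0]
    - [0,0,0]
    - [0,0,0]
  delta_rot:
    - [0,0,0]
    - [0,0,0]
    - [0,0,0]
    - [0,0,0]
    - [0,0,0]
  grip: 0

```text
time: 6.6
tool_pos: [594.6, -11.0, 41.3]
tcp_rot: [-3.139, -0.176, 0.305]
contact_force: [-0.2, 0.3, -0.7]
grip_width: 15.9
finger_force: 30.0
```

```bash
python3 - <<'E'
from plan import *
check()
p,Q=load()
rows([(p+[0,0,35],Q),(p+[0,0,90],Q),(p+[0,0,140],Q)])
E
```

```text
t 6.6 dp [ 0. -0. -0.] drot 0.0 q [-0.19  0.6   1.7   0.13  0.69  0.97] F [-0.2  0.3 -0.7] w 15.9 ff 30.0
{"offset": [[0.051, -0.001, -0.287], [0.131, -0.002, -0.738], [0.204, -0.003, -1.149]], "delta_rot": [[0.0, 0.0, 0.0], [0.0, 0.0, 0.0], [0.0, 0.0, 0.0]]}
```

send_rows:
  offset:
    - [0.04,-0.001,-0.2]
    - [0.08,-0.001,-0.45]
    - [0.12,-0.002,-0.7]
    - [0.16,-0.002,-0.9]
    - [0.16,-0.002,-0.9]
  delta_rot:
    - [0,0,0]
    - [0,0,0]
    - [0,0,0]
    - [0,0,0]
    - [0,0,0]

```text
time: 7.22
tool_pos: [595.6, -11.1, 152.6]
tcp_rot: [-3.141, -0.179, 0.305]
contact_force: [0.7, 0.1, -2.7]
grip_width: 15.8
finger_force: 30.0
```

```bash
python3 - <<'E'
from plan import *
resync(); check()
p,Q=load(); S=Q@M.T; o=p-19*Q[:,2]-S@G; print(o,S)
for c in K:
  im=optics.capture(c); cv2.imwrite(f"pics/{c}1.png",im[:,:,::-1])
obs=[]
for t,P in [("scoop_grip",(78,0,57)),("scoop_lip",(-40,0,0)),("scoop",(0,0,0)),("tray_front",0),("tray_high",0),("tray_corner",0),("ball0",0),("jar_in",0)]:
  for c in K: print(t,c,[(np.array(d["uv"]).round().tolist(),round(d["confidence"],2)) for d in finder.pinpoint(t,c)[:5]],proj(K[c],S@np.array(P)+o).round() if P else "")
a=cv2.imread("pics/scene1.png")[140:300,215:405];b=cv2.imread("pics/side1.png")[130:290,175:365]
cv2.imwrite("pics/ab.png",cv2.resize(np.vstack([a,b]) if 0 else np.hstack([a,b]),(800,337),interpolation=2))
E
```

```text
t 7.22 dp [0. 0. 0.] drot 0.0 q [-0.19  0.45  1.59  0.11  0.95  1.02] F [ 0.7  0.1 -2.7] w 15.8 ff 30.0
[518.25263188 -35.42371278 113.92702214] [[ 9.53772342e-01 -3.00500941e-01 -4.18389643e-03]
 [ 3.00493286e-01  9.53780994e-01 -2.36654685e-03]
 [ 4.70167045e-03  9.99914145e-04  9.99988447e-01]]
scoop_grip scene [([205.0, 91.0], 0.91), ([433.0, 229.0], 0.74), ([252.0, 180.0], 0.61)] [254. 183.]
scoop_grip side [([155.0, 202.0], 0.97), ([296.0, 181.0], 0.7), ([334.0, 367.0], 0.63), ([303.0, 206.0], 0.53)] [295. 182.]
scoop_lip scene [([206.0, 136.0], 0.82), ([476.0, 250.0], 0.68), ([270.0, 165.0], 0.58)] [269. 165.]
scoop_lip side [([274.0, 224.0], 0.78), ([339.0, 340.0], 0.75), ([125.0, 205.0], 0.73), ([199.0, 198.0], 0.32)] [274. 223.]
scoop scene [([208.0, 125.0], 0.95), ([462.0, 250.0], 0.64), ([263.0, 177.0], 0.54)] [265. 176.]
scoop side [([135.0, 209.0], 0.76), ([282.0, 218.0], 0.68), ([336.0, 355.0], 0.56)] [281. 216.]
tray_front scene [([374.0, 219.0], 0.94)] 
tray_front side [([196.0, 198.0], 0.77)] 
tray_high scene [([346.0, 274.0], 0.83)] 
tray_high side [([241.0, 180.0], 0.91), ([204.0, 245.0], 0.57)] 
tray_corner scene [([365.0, 245.0], 0.97), ([345.0, 274.0], 0.61)] 
tray_corner side [([208.0, 213.0], 0.63)] 
ball0 scene [([365.0, 253.0], 0.57), ([361.0, 246.0], 0.45), ([368.0, 248.0], 0.43), ([363.0, 243.0], 0.41), ([371.0, 247.0], 0.35)] 
ball0 side [([216.0, 206.0], 0.61), ([211.0, 201.0], 0.49), ([214.0, 195.0], 0.49)] 
jar_in scene [([200.0, 173.0], 0.84)] 
jar_in side [([348.0, 282.0], 0.7)]
```

View pics/ab.png

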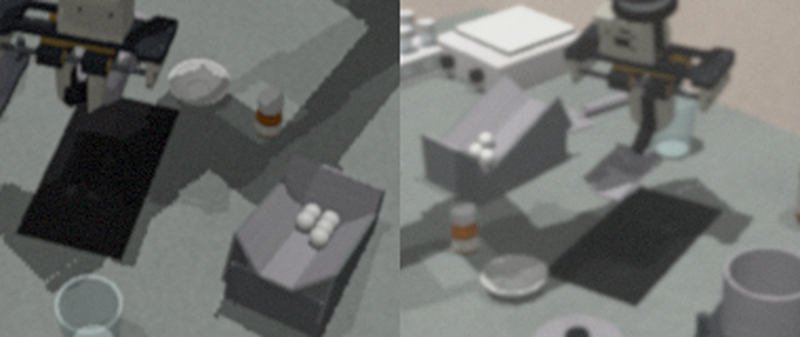

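The scoop is held level as modelled, with predictions within 2 px. The balls are still bunched at the tray's low corner at scene crop (318,225). Next I refine the tray pose.

```bash
python3 - <<'E'
from plan import *
a=lambda x,y:("scene",np.array((220+x/4,170+y/4)))
fp=[("scene",(79,0,78),(345.5,273.5)),("scene",(-88,0,74),(374.5,219)),("scene",(-58,0,14),(365,246)),("side",(79,0,78),(239,179.5)),("side",(-88,0,74),(196.5,198)),("side",(-58,0,14),(208,211.5))]
cp=[((-88,-56,74),a(535,170)),((-88,56,74),a(708,240)),((79,-56,120),a(428,325)),((79,-18,78),a(480,390)),((79,18,78),a(543,430))]
cp=[(q[0],p,q[1]) for p,q in cp]
for n,o in [("find",fp),("corn",cp),("all",fp+cp)]: print(n,*fit(o))
P=["mat",[(np.array(fit([("scene",(0,0,18),(198.5,173)),("side",(0,0,18),(347.5,281.5)),("scene",(0,0,84),(196.7,157.4)),("side",(0,0,84),(350.5,260.1))])[0])).round(1)]]
print("jar",P)
# balls: triangulate clusters
for uv in [(365,253),(361,246),(368,248),(363,243),(371,247)]: print(unplane("scene",uv,32).round())
E
```

```text
find [5.56811761e+02 2.51608594e+02 7.88682863e-02] [[0.7, -1.2], [0.2, 1.5], [1.9, -1.7], [1.4, -2.1], [2.3, 0.3], [0.3, 1.1]]
corn [5.55754145e+02 2.54536671e+02 8.60278974e-02] [[0.2, -0.3], [1.2, -0.8], [-1.4, 0.7], [0.3, 1.9], [-0.2, -1.7]]
all [5.56336940e+02 2.53428135e+02 8.66742720e-02] [[1.8, -0.9], [0.7, 1.6], [2.5, -1.5], [0.7, -2.3], [1.9, 0.2], [-0.1, 1.0], [-0.4, -0.3], [0.6, -0.9], [-2.0, 0.7], [-0.2, 1.9], [-0.8, -1.7]]
jar ['mat', [array([ 530.4, -245.2,   -3.2])]]
[537. 259.  32.]
[524. 241.  32.]
[520. 258.  32.]
[513. 241.  32.]
[514. 263.  32.]
```

```bash
cat >> plan.py <<'E'
TR=(556.3,253.0,.085)
def tray(s,n,y=0):
    a=np.deg2rad(25); x=-58+s*np.cos(a)-n*np.sin(a); z=14+s*np.sin(a)+n*np.cos(a)
    return rz(TR[2])@np.array([x,y,z])+[TR[0],TR[1],0]
LIP=np.array([-40,0,0.])
def interp(A,B,n):
    """A,B = (lip xyz, yaw, phi); n poses from after A to B"""
    out=[]
    for i in range(1,n+1):
        f=i/n; pt=np.array(A[0])*(1-f)+np.array(B[0])*f; y=A[1]+f*(B[1]-A[1]); ph=A[2]+f*(B[2]-A[2])
        out.append(tool(*scoop_pose(pt,LIP,y,ph)))
    return out
def log():
    s=get_obs(); open("log.jsonl","a").write(json.dumps([s["joint_positions"].tolist(),s["tool_pos"].tolist(),s["tcp_rot"].tolist()])+"\n")
E
python3 - <<'E'
from plan import *
log()
p,Q=load(); S=Q@M.T; o=p-19*Q[:,2]-S@G; lip=o+S@LIP
T=tray(66,110); print(lip,T)
A=(lip,.305,0);B=(T,.085,27)
pp=interp(A,B,12)
# test size; calls of 4
import itertools
for i in range(0,12,4): rows(pp[i:i+4])
E
```

```text
[480.10173822 -47.44344421 113.73895532] [511.78958451 249.20747662 141.58666185]
{"offset": [[0.079, -0.172, -0.04], [0.156, -0.344, -0.085], [0.231, -0.517, -0.13], [0.304, -0.69, -0.175]], "delta_rot": [[-0.001, 0.006, 0.003], [-0.001, 0.012, 0.006], [-0.002, 0.018, 0.009], [-0.003, 0.024, 0.011]]}
{"offset": [[0.065, -0.179, -0.037], [0.128, -0.358, -0.074], [0.19, -0.538, -0.11], [0.249, -0.719, -0.147]], "delta_rot": [[-0.001, 0.006, 0.003], [-0.002, 0.013, 0.006], [-0.003, 0.019, 0.008], [-0.005, 0.025, 0.011]]}
{"offset": [[0.051, -0.184, -0.033], [0.1, -0.37, -0.066], [0.147, -0.556, -0.098], [0.192, -0.744, -0.131]], "delta_rot": [[-0.001, 0.006, 0.003], [-0.003, 0.013, 0.005], [-0.004, 0.019, 0.008], [-0.006, 0.025, 0.01]]}
```

send_rows:
  offset:
    - [0.079,-0.172,-0.04]
    - [0.156,-0.344,-0.085]
    - [0.231,-0.517,-0.13]
    - [0.304,-0.69,-0.175]
  delta_rot:
    - [-0.001,0.006,0.003]
    - [-0.001,0.012,0.006]
    - [-0.002,0.018,0.009]
    - [-0.003,0.024,0.011]

```text
time: 8.62
tool_pos: [600.5, 78.2, 178.6]
tcp_rot: [-3.14, -0.328, 0.232]
contact_force: [-0.2, 0.1, -1.7]
grip_width: 15.8
finger_force: 30.0
```

send_rows:
  offset:
    - [0.065,-0.179,-0.037]
    - [0.128,-0.358,-0.074]
    - [0.19,-0.538,-0.11]
    - [0.249,-0.719,-0.147]
  delta_rot:
    - [-0.001,0.006,0.003]
    - [-0.002,0.013,0.006]
    - [-0.003,0.019,0.008]
    - [-0.005,0.025,0.011]

```text
time: 9.12
tool_pos: [602.4, 167.3, 205.0]
tcp_rot: [-3.141, -0.485, 0.157]
contact_force: [-0.1, -0.2, -1.9]
grip_width: 16.0
finger_force: 30.0
```

send_rows:
  offset:
    - [0.051,-0.184,-0.033]
    - [0.1,-0.37,-0.066]
    - [0.147,-0.556,-0.098]
    - [0.192,-0.744,-0.131]
    - [0.192,-0.744,-0.131]
    - [0.192,-0.744,-0.131]
  delta_rot:
    - [-0.001,0.006,0.003]
    - [-0.003,0.013,0.005]
    - [-0.004,0.019,0.008]
    - [-0.006,0.025,0.01]
    - [-0.006,0.025,0.01]
    - [-0.006,0.025,0.01]

```text
time: 9.88
tool_pos: [601.3, 256.6, 229.0]
tcp_rot: [-3.14, -0.64, 0.084]
contact_force: [-0.1, -1.0, -2.5]
grip_width: 15.9
finger_force: 30.0
```

```bash
python3 - <<'E'
from plan import *
check(); log()
for l in ["[[-0.146,0.342,1.524,0,1.275,-0.146],[525.019,0.019,226.741],[3.14159,0,1.5708]]","[[-0.19,0.6,1.7,0.13,0.69,0.97],[594.6,-11.0,41.3],[-3.139,-0.176,0.305]]","[[-0.2,0.5,1.64,0.11,0.85,1.02],[595.8,-17.0,111.3],[3.141,-0.176,0.287]]"]: open("log.jsonl","a").write(l+"\n")
D=[json.loads(l) for l in open("log.jsonl")]
Rm=lambda ax,a:R.from_euler(ax,a).as_matrix()
def fk(q,w):
    h,a,b,e,L,d=w
    R1=Rm('z',q[0]); p=np.array([0,d,h]); 
    A=R1@Rm('y',q[1]); P=R1@p+A@[0,0,a]
    B=A@Rm('y',q[2]); P=P+B@[e,0,b]
    Q=B@Rm('z',q[3])@Rm('y',q[4])@Rm('z',q[5])
    return P+Q@[0,0,L],Q
f=lambda w:np.concatenate([fk(q,w)[0]-p for q,p,_ in D])
s=least_squares(f,[200,400,400,0,200,70],x_scale=100); print(s.x.round(1),np.abs(s.fun).max(),s.fun.round(1))
for q,p,r in D: print(np.rad2deg(R.from_matrix(R.from_euler('xyz',r).as_matrix().T@fk(q,s.x)[1]).as_rotvec()).round(1))
E
```

```text
t 9.88 dp [-0.9 -0.3 -1.8] drot 0.28 q [ 0.37  0.32  1.74 -0.36  0.49  2.12] F [-0.1 -1.  -2.5] w 15.9 ff 30.0
[224.4 507.1 380.2  48.4 317.9  76. ] 1.1479157919925456 [-0.1 -0.4  0.5 -0.1 -0.4  0.5  0.4 -0.5  0.5  0.9  0.6 -0.8 -1.1  0.7
 -0.7]
[ -0.  -0. -90.]
[ -0.  -0. -90.]
[ -0.  -0. -90.]
[ -0.2  -0.1 -90.7]
[  0.1   0.  -89.8]
```

```bash
cat >> plan.py <<'E'
W=np.array([224.4,507.1,380.2,48.4,317.9,76.])
LO=np.array([-2.53,-.77,.04,-1,.28,-3.11]);HI=np.array([2.53,2.02,2.7,4.14,2.66,3.11])
Rm=lambda ax,a:R.from_euler(ax,a).as_matrix()
def fk(q,w=W):
    h,a,b,e,L,d=w; R1=Rm('z',q[0]); A=R1@Rm('y',q[1]); B=A@Rm('y',q[2])
    Q=B@Rm('z',q[3])@Rm('y',q[4])@Rm('z',q[5]-np.pi/2*-1)
    return R1@np.array([0,d,h])+A@[0,0,a]+B@[e,0,b]+Q@[0,0,L],Q
def ik(p,Q,q0):
    f=lambda q:np.r_[(fk(q)[0]-p)/100,R.from_matrix(Q.T@fk(q)[1]).as_rotvec()]
    s=least_squares(f,np.clip(q0,LO+.001,HI-.001),bounds=(LO,HI)); return s.x,np.abs(s.fun).max()
E
python3 - <<'E'
from plan import *
q=get_obs()["joint_positions"]; s=get_obs()
print(fk(q)[0]-s["tool_pos"],np.abs(fk(q)[1]-R.from_euler('xyz',s["tcp_rot"]).as_matrix()).max())
a=np.deg2rad(25)
def show(n,L,yaw,phi,q):
    q,e=ik(*tool(*scoop_pose(L,LIP,yaw,phi)),q); print(n,q.round(2),"err",round(e,3)); return q
for ph in (27,25):
    q1=q
    for s_,n in [(66,30),(66,1),(33,1),(1,1)]: q1=show((ph,s_,n),tray(s_,n),.085,ph,q1)
for th in (10,20,30,40,47):
    t=np.deg2rad(th); q1=show(("lift",25-th),tray(1,80*np.sin(t)+2),.085,25-th,q1)
q1=show("out",tray(10,150),.085,-22,q1)
for yaw in (-.8,0,.6,1.1,1.5):
    q2=show(("pour0",yaw),np.array([530,-245,150.])-rz(yaw)@[20,0,0],yaw,-20,q1-[.9,0,0,0,0,0])
    for ph in (10,35,50,60): q2=show(("pour",yaw,ph),np.array([530,-245,95.]),yaw,ph,q2)
E
```

```text
[-0.04257396 -0.41284866  0.54154132] 6.661338147750939e-16
(27, 66, 30) [ 0.35  0.46  1.75 -0.49  0.34  2.25] err 0.0
(27, 66, 1) [ 0.34  0.52  1.74 -0.56  0.29  2.32] err 0.0
(27, 33, 1) [ 0.37  0.5   1.81 -0.71  0.28  2.49] err 0.015
(27, 1, 1) [ 0.4   0.5   1.88 -0.9   0.28  2.71] err 0.038
(25, 66, 30) [ 0.34  0.47  1.72 -0.4   0.38  2.16] err 0.0
(25, 66, 1) [ 0.34  0.53  1.71 -0.45  0.34  2.2 ] err 0.0
(25, 33, 1) [ 0.35  0.51  1.8  -0.58  0.28  2.35] err 0.0
(25, 1, 1) [ 0.38  0.5   1.86 -0.72  0.28  2.52] err 0.02
('lift', 15) [ 0.34  0.53  1.72 -0.23  0.48  2.01] err 0.0
('lift', 5) [ 0.32  0.59  1.56 -0.09  0.74  1.86] err 0.0
('lift', -5) [ 0.29  0.67  1.4  -0.02  0.99  1.79] err 0.0
('lift', -15) [0.28 0.77 1.23 0.02 1.22 1.76] err 0.0
('lift', -22) [0.27 0.85 1.12 0.04 1.38 1.74] err 0.0
out [0.28 0.71 1.14 0.04 1.49 1.76] err 0.0
('pour0', -0.8) [-0.62  0.81  0.94  0.03  1.56  1.75] err 0.0
('pour', -0.8, 10) [-0.57  0.54  1.48 -0.11  0.79  1.87] err 0.0
('pour', -0.8, 35) [-0.48  0.36  1.88 -1.    0.28  2.79] err 0.012
('pour', -0.8, 50) [-0.46  0.29  1.94 -1.    0.28
[... 642 characters left out ...]
.0
('pour', 0.6, 60) [-1.07  0.59  1.83  1.27  1.37 -0.84] err 0.0
('pour0', 1.1) [-0.29  0.57  1.4  -0.18  1.21  0.25] err 0.0
('pour', 1.1, 10) [-0.56  0.53  1.49  0.38  1.18 -0.24] err 0.0
('pour', 1.1, 35) [-0.81  0.59  1.48  0.74  1.44 -0.58] err 0.0
('pour', 1.1, 50) [-0.93  0.68  1.46  0.89  1.62 -0.72] err 0.0
('pour', 1.1, 60) [-0.99  0.76  1.44  0.97  1.75 -0.78] err 0.0
('pour0', 1.5) [-0.29  0.47  1.59 -0.2   1.06 -0.13] err 0.0
('pour', 1.5, 10) [-0.56  0.53  1.49  0.32  1.3  -0.6 ] err 0.0
('pour', 1.5, 35) [-0.76  0.68  1.31  0.58  1.7  -0.78] err 0.0
('pour', 1.5, 50) [-0.85  0.81  1.19  0.72  1.92 -0.81] err 0.0
('pour', 1.5, 60) [-0.89  0.91  1.11  0.81  2.06 -0.8 ] err 0.0
```

```bash
python3 - <<'E'
from plan import *
check(); a=np.deg2rad(25)
nv=rz(TR[2])@[-np.sin(a),0,np.cos(a)]; sv=rz(TR[2])@[np.cos(a),0,np.sin(a)]; yv=rz(TR[2])@[0,1,0]; O=tray(0,0)
for uv in [(363,240),(360,244),(372,244),(366.3,252),(368,249),(365,253)]:
    k=K["scene"];Wc=k["world_from_camera"]; d=Wc[:3,:3]@[(uv[0]-k["cx"])/k["fx"],(uv[1]-k["cy"])/k["fy"],1];C=Wc[:3,3]
    for n in (11,15):
        P=C+d*(((O+n*nv-C)@nv)/(d@nv)); print(uv,n,"s",round((P-O)@sv,1),"y",round((P-O)@yv,1))
q=get_obs()["joint_positions"]
for s_,n,ph in [(72,25,26),(72,1.5,26),(60,1,26),(48,1,25.5),(36,1,25),(24,1,25),(14,1,24.5),(6,1.5,24)]:
    T=tool(*scoop_pose(tray(s_,n),LIP,.085,ph)); q,e=ik(*T,q)
    p,Q=fk(q); S=Q@M.T; print((s_,n,ph),q.round(2),round(e,4),(p-T[0]).round(1),np.rad2deg(R.from_matrix(T[1].T@Q).as_rotvec()).round(1))
A=(tray(66,110),.085,27);Bm=(tray(72,40),.085,26);B=(tray(72,8),.085,26)
rows(interp(A,Bm,3)+interp(Bm,B,3))
E
```

```text
t 9.88 dp [-0.9 -0.3 -1.8] drot 0.28 q [ 0.37  0.32  1.74 -0.36  0.49  2.12] F [-0.1 -1.  -2.5] w 15.9 ff 30.0
(363, 240) 11 s 7.7 y -12.1
(363, 240) 15 s 14.9 y -10.9
(360, 244) 11 s 31.5 y -12.1
(360, 244) 15 s 38.5 y -10.9
(372, 244) 11 s 9.5 y 11.7
(372, 244) 15 s 16.8 y 12.8
(366.3, 252) 11 s 55.5 y 11.6
(366.3, 252) 15 s 62.4 y 12.7
(368, 249) 11 s 39.4 y 10.8
(368, 249) 15 s 46.4 y 11.8
(365, 253) 11 s 62.0 y 10.4
(365, 253) 15 s 68.9 y 11.5
(72, 25, 26) [ 0.34  0.48  1.72 -0.44  0.36  2.19] 0.0 [-0.  0.  0.] [-0.  0. -0.]
(72, 1.5, 26) [ 0.34  0.53  1.71 -0.48  0.33  2.23] 0.0 [ 0. -0. -0.] [-0. -0. -0.]
(60, 1, 26) [ 0.34  0.52  1.74 -0.52  0.31  2.28] 0.0 [0. 0. 0.] [ 0. -0. -0.]
(48, 1, 25.5) [ 0.35  0.52  1.77 -0.54  0.3   2.31] 0.0 [ 0. -0. -0.] [ 0. -0. -0.]
(36, 1, 25) [ 0.35  0.51  1.79 -0.56  0.29  2.33] 0.0 [-0.  0. -0.] [ 0. -0.  0.]
(24, 1, 25) [ 0.36  0.51  1.82 -0.61  0.28  2.39] 0.0049 [0.  0.1 0.1] [-0.3 -0.3 -0. ]
(14, 1, 24.5) [ 0.36  0.51  1.83 -0.62  0.28  2.41] 0.0073 [0.  0.1 0.1] [-0.4 -0.4 -0. ]
(6, 1.5, 24) [ 0.37  0.5   1.84 -0.62  0.28  2.41] 0.0082 [0.  0.1 0.1] [-0.4 -0.5 -0. ]
{"offset": [[-0.023, 0.0, 0.2], [-0.047, 0.0, 0.4], [-0.07, 0.0, 0.6], [-0.088, 0.0, 0.686], [-0.106, 0.0, 0.773], [-0.125, 0.0, 0.86]], "delta_rot": [[0.0, -0.001, 0.0], [0.0, -0.002, 0.0], [0.0, -0.003, 0.0], [0.0, -0.003, 0.0], [0.0, -0.003, 0.0], [0.0, -0.003, 0.0]]}
```

```bash
rm cmd.json; python3 - <<'E'
from plan import *
# rebuild commanded pose before this call = last commanded tray(66,110)
T=tool(*scoop_pose(tray(66,110),LIP,.085,27)); json.dump([T[0].tolist(),T[1].tolist()],open("cmd.json","w")); check()
A=(tray(66,110),.085,27);Bm=(tray(80,40),.085,26);B=(tray(80,6),.085,26)
rows(interp(A,Bm,3)+interp(Bm,B,3))
E
```

```text
t 9.88 dp [-0.9 -0.3 -1.8] drot 0.37 q [ 0.37  0.32  1.74 -0.36  0.49  2.12] F [-0.1 -1.  -2.5] w 15.9 ff 30.0
{"offset": [[-0.002, 0.0, 0.204], [-0.003, 0.0, 0.409], [-0.005, 0.0, 0.613], [-0.025, 0.0, 0.706], [-0.044, 0.0, 0.798], [-0.064, 0.0, 0.89]], "delta_rot": [[0.0, -0.001, 0.0], [0.0, -0.002, 0.0], [0.0, -0.003, 0.0], [0.0, -0.003, 0.0], [0.0, -0.003, 0.0], [0.0, -0.003, 0.0]]}
```

send_rows:
  offset:
    - [-0.002,0,0.204]
    - [-0.003,0,0.409]
    - [-0.005,0,0.613]
    - [-0.025,0,0.706]
    - [-0.044,0,0.798]
    - [-0.064,0,0.89]
    - [-0.064,0,0.89]
    - [-0.064,0,0.89]
  delta_rot:
    - [0,-0.001,0]
    - [0,-0.002,0]
    - [0,-0.003,0]
    - [0,-0.003,0]
    - [0,-0.003,0]
    - [0,-0.003,0]
    - [0,-0.003,0]
    - [0,-0.003,0]

```text
time: 10.88
tool_pos: [659.0, 262.1, 139.6]
tcp_rot: [-3.139, -0.623, 0.084]
contact_force: [-0.4, 0.6, -1.8]
grip_width: 15.9
finger_force: 30.0
```

```bash
python3 - <<'E'
from plan import *
check(); resync()
for c in K: cv2.imwrite(f"pics/{c}2.png",optics.capture(c)[:,:,::-1])
a=cv2.imread("pics/scene2.png")[190:310,310:410];b=cv2.imread("pics/side2.png")[120:240,165:265]
cv2.imwrite("pics/ab2.png",cv2.resize(np.hstack([a,b]),(800,480),interpolation=2))
E
```

```text
t 10.88 dp [-1.1  0.3 -1.3] drot 0.27 q [ 0.33  0.52  1.69 -0.43  0.35  2.18] F [-0.4  0.6 -1.8] w 15.9 ff 30.0
```

View pics/ab2.png

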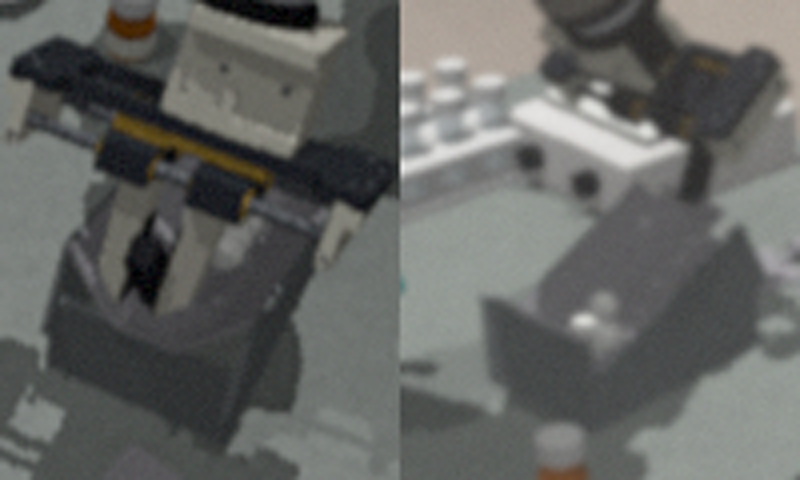

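The picture shows the scoop inside the trough at scene crop (155,290), with the balls below it at the front wall, side crop (595,320). There is no contact force yet. Next I slide down the slope.

```bash
python3 - <<'E'
from plan import *
p,Q=load(); S=Q@M.T; o=p-19*Q[:,2]-S@G; L=o+S@LIP; print(L-tray(80,6))
w=[(76,1,26),(70,.3,26),(64,.3,26),(58,.3,26),(52,.3,26),(46,.3,25.5),(40,.3,25.5),(34,.3,25.5)]
P=[tool(*scoop_pose(tray(s,n),LIP,.085,f)) for s,n,f in w]; rows(P)
E
```

```text
[-1.62568094  0.42814954 -0.70050412]
{"offset": [[-0.027, 0.003, 0.032], [-0.077, 0.003, 0.028], [-0.127, 0.003, 0.019], [-0.176, 0.004, 0.01], [-0.225, 0.004, 0.0], [-0.273, 0.004, 0.0], [-0.322, 0.004, -0.009], [-0.371, 0.004, -0.018]], "delta_rot": [[0.0, 0.001, 0.0], [0.0, 0.001, 0.0], [0.0, 0.001, 0.0], [0.0, 0.001, 0.0], [0.0, 0.001, 0.0], [0.0, 0.0, 0.0], [0.0, 0.0, 0.0], [0.0, 0.0, 0.0]]}
```

send_rows:
  offset:
    - [-0.027,0.003,0.032]
    - [-0.077,0.003,0.028]
    - [-0.127,0.003,0.019]
    - [-0.176,0.004,0.01]
    - [-0.225,0.004,0]
    - [-0.273,0.004,0]
    - [-0.322,0.004,-0.009]
    - [-0.371,0.004,-0.018]
  delta_rot:
    - [0,0.001,0]
    - [0,0.001,0]
    - [0,0.001,0]
    - [0,0.001,0]
    - [0,0.001,0]
    - [0,0,0]
    - [0,0,0]
    - [0,0,0]

```text
time: 11.98
tool_pos: [622.4, 259.8, 117.2]
tcp_rot: [3.14, -0.619, 0.083]
contact_force: [0.9, -0.0, -3.2]
grip_width: 15.6
finger_force: 30.0
```

```bash
python3 - <<'E'
from plan import *
check()
w=[(28,.3,25),(22,.3,25),(17,.3,25),(12,.5,24.5),(8,1,24.5),(5,1,24.5),(5,1,24.5)]
P=[tool(*scoop_pose(tray(s,n),LIP,.085,f)) for s,n,f in w]; rows(P)
E
```

```text
t 11.97 dp [0.6 1.3 1.8] drot 0.29 q [ 0.36  0.51  1.8  -0.6   0.28  2.38] F [ 0.9 -0.  -3.2] w 15.6 ff 30.0
{"offset": [[-0.048, 0.0, 0.0], [-0.097, 0.0, -0.01], [-0.138, 0.0, -0.017], [-0.178, 0.0, -0.017], [-0.21, 0.0, -0.028], [-0.234, 0.0, -0.032], [-0.234, 0.0, -0.032]], "delta_rot": [[0.0, -0.002, 0.0], [0.0, -0.002, 0.0], [0.0, -0.002, 0.0], [0.0, -0.003, 0.0], [0.0, -0.003, 0.0], [0.0, -0.003, 0.0], [0.0, -0.003, 0.0]]}
```

send_rows:
  offset:
    - [-0.048,0,0.005]
    - [-0.097,0,0]
    - [-0.138,0,-0.007]
    - [-0.178,0,-0.01]
    - [-0.21,0,-0.02]
    - [-0.234,0,-0.024]
    - [-0.234,0,-0.024]
  delta_rot:
    - [0,-0.002,0]
    - [0,-0.002,0]
    - [0,-0.002,0]
    - [0,-0.003,0]
    - [0,-0.003,0]
    - [0,-0.003,0]
    - [0,-0.003,0]

```text
time: 12.85
tool_pos: [598.2, 259.8, 105.9]
tcp_rot: [3.134, -0.593, 0.084]
contact_force: [0.7, 0.9, -2.7]
grip_width: 15.7
finger_force: 30.0
```

```bash
python3 - <<'E'
from plan import *
check()
s=get_obs();Q=R.from_euler('xyz',s["tcp_rot"]).as_matrix();S=Q@M.T;o=s["tool_pos"]-19*Q[:,2]-S@G;L=o+S@LIP
a=np.deg2rad(25);v=rz(-TR[2])@(L-tray(0,0));B=rz(-TR[2])@(o+S@[40,0,0]-tray(0,0))
for u in (v,B): print("s",u[0]*np.cos(a)+u[2]*np.sin(a),"n",-u[0]*np.sin(a)+u[2]*np.cos(a),"y",u[1])
print("phi",np.rad2deg(np.arcsin(S[2,0])))
for c in K: cv2.imwrite(f"pics/{c}3.png",optics.capture(c)[:,:,::-1])
a=cv2.imread("pics/scene3.png")[190:310,310:410];b=cv2.imread("pics/side3.png")[120:240,165:265]
cv2.imwrite("pics/ab3.png",cv2.resize(np.hstack([a,b]),(800,480),interpolation=2))
E
```

```text
t 12.85 dp [1.4 3.3 3.8] drot 0.84 q [ 0.37  0.5   1.84 -0.64  0.28  2.43] F [ 0.7  0.9 -2.7] w 15.7 ff 30.0
s 7.839967571390371 n 4.8507408921677895 y 3.208784824993722
s 87.82625830073538 n 3.3838016442731345 y 3.0053527634245274
phi 23.949237590233068
```

View pics/ab3.png

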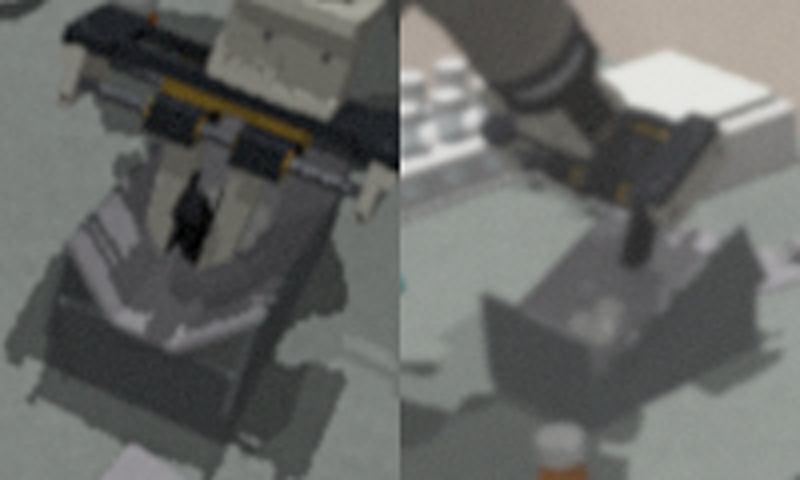

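The balls, at side crop (595,320), are no longer resting in the corner alone. The bowl is under them with its lip at s≈8. Next I turn the lip up along the end plate.

```bash
python3 - <<'E'
from plan import *
resync()
P=[]
for th,s in [(2,5),(7,4),(12,4),(18,4),(24,4),(30,4),(36,4),(42,4)]:
    P.append(tool(*scoop_pose(tray(s,3+80*np.sin(np.deg2rad(th))),LIP,.085,25-th)))
rows(P)
E
```

```text
{"offset": [[-0.021, 0.027, 0.006], [-0.014, 0.026, 0.039], [-0.007, 0.026, 0.075], [-0.008, 0.026, 0.119], [-0.022, 0.025, 0.163], [-0.048, 0.025, 0.207], [-0.084, 0.025, 0.25], [-0.132, 0.025, 0.292]], "delta_rot": [[0.001, -0.003, 0.0], [0.001, -0.017, 0.0], [0.001, -0.03, 0.0], [0.001, -0.047, 0.0], [0.001, -0.064, 0.0], [0.001, -0.08, 0.0], [0.001, -0.097, -0.001], [0.001, -0.114, -0.001]]}
```

send_rows:
  offset:
    - [-0.021,0.027,0.006]
    - [-0.014,0.026,0.039]
    - [-0.007,0.026,0.075]
    - [-0.008,0.026,0.119]
    - [-0.022,0.025,0.163]
    - [-0.048,0.025,0.207]
    - [-0.084,0.025,0.25]
    - [-0.132,0.025,0.292]
  delta_rot:
    - [0.001,-0.003,0]
    - [0.001,-0.017,0]
    - [0.001,-0.03,0]
    - [0.001,-0.047,0]
    - [0.001,-0.064,0]
    - [0.001,-0.08,0]
    - [0.001,-0.097,-0.001]
    - [0.001,-0.114,-0.001]

```text
time: 13.95
tool_pos: [606.5, 257.1, 69.3]
tcp_rot: [3.141, 0.123, 0.087]
contact_force: [2.6, -0.9, 14.1]
grip_width: 15.8
finger_force: 36.4
```

```bash
python3 - <<'E'
from plan import *
check()
p,Q=load(); S=Q@M.T; o=p-19*Q[:,2]-S@G; L=o+S@LIP; print(L)
x=rz(.085)@[1,0,0]
P=[tool(*scoop_pose(L+x*a+[0,0,z],LIP,.085,f)) for z,a,f in [(3,3,-20),(10,6,-22),(22,8,-22),(38,8,-22),(55,8,-22),(72,8,-22),(85,8,-22),(85,8,-22)]]
rows(P)
E
```

```text
t 13.95 dp [1.4 0.  1.3] drot 0.04 q [0.27 0.8  1.18 0.02 1.29 1.75] F [ 2.6 -0.9 14.1] w 15.8 ff 36.4
[478.35904335 246.05129669  67.12518097]
{"offset": [[0.027, 0.002, 0.026], [0.047, 0.002, 0.002], [0.052, 0.002, -0.1], [0.035, 0.003, -0.232], [0.018, 0.003, -0.372], [0.0, 0.003, -0.513], [-0.013, 0.003, -0.621], [-0.013, 0.003, -0.621]], "delta_rot": [[0.0, -0.008, 0.0], [0.0, -0.014, 0.0], [0.0, -0.014, 0.0], [0.0, -0.014, 0.0], [0.0, -0.014, 0.0], [0.0, -0.014, 0.0], [0.0, -0.014, 0.0], [0.0, -0.014, 0.0]]}
```

```bash
python3 - <<'E'
from plan import *
T=tool(*scoop_pose(tray(4,3+80*np.sin(np.deg2rad(42))),LIP,.085,-17)); json.dump([T[0].tolist(),T[1].tolist()],open("cmd.json","w")); check()
p,Q=load(); S=Q@M.T; o=p-19*Q[:,2]-S@G; L=o+S@LIP; print(L)
x=rz(.085)@[1,0,0]
P=[tool(*scoop_pose(L+x*a+[0,0,z],LIP,.085,f)) for z,a,f in [(8,2,-17),(18,4,-18),(30,6,-20),(44,8,-22),(58,8,-22),(72,8,-22),(85,8,-22),(85,8,-22)]]
rows(P)
E
```

```text
t 13.95 dp [ 1.4 -0.   1.3] drot 0.16 q [0.27 0.8  1.18 0.02 1.29 1.75] F [ 2.6 -0.9 14.1] w 15.8 ff 36.4
[478.31699544 246.35543457  66.92445874]
{"offset": [[0.008, 0.0, -0.068], [0.017, 0.0, -0.135], [0.025, 0.0, -0.199], [0.03, 0.0, -0.28], [0.015, 0.0, -0.396], [0.001, 0.0, -0.512], [-0.012, 0.0, -0.619], [-0.012, 0.0, -0.619]], "delta_rot": [[0.0, 0.0, 0.0], [0.0, -0.003, 0.0], [0.0, -0.008, 0.0], [0.0, -0.014, 0.0], [0.0, -0.014, 0.0], [0.0, -0.014, 0.0], [0.0, -0.014, 0.0], [0.0, -0.014, 0.0]]}
```

send_rows:
  offset:
    - [0.008,0,-0.068]
    - [0.017,0,-0.135]
    - [0.025,0,-0.199]
    - [0.03,0,-0.28]
    - [0.015,0,-0.396]
    - [0.001,0,-0.512]
    - [-0.012,0,-0.619]
    - [-0.012,0,-0.619]
  delta_rot:
    - [0,0,0]
    - [0,-0.003,0]
    - [0,-0.008,0]
    - [0,-0.014,0]
    - [0,-0.014,0]
    - [0,-0.014,0]
    - [0,-0.014,0]
    - [0,-0.014,0]

```text
time: 14.95
tool_pos: [613.8, 258.3, 144.4]
tcp_rot: [3.141, 0.207, 0.087]
contact_force: [1.0, 0.2, -3.7]
grip_width: 15.4
finger_force: 30.0
```

```bash
python3 - <<'E'
from plan import *
check()
for c in K:
    cv2.imwrite(f"pics/{c}4.png",optics.capture(c)[:,:,::-1])
    print(c,[(np.array(d["uv"]).round().tolist(),round(d["confidence"],2)) for d in finder.pinpoint("ball0",c)])
a=cv2.imread("pics/scene4.png")[170:290,320:420];b=cv2.imread("pics/side4.png")[120:240,165:265]
cv2.imwrite("pics/ab4.png",cv2.resize(np.hstack([a,b]),(800,480),interpolation=2))
E
```

```text
t 14.95 dp [1.2 0.5 2.4] drot 0.22 q [0.27 0.8  0.98 0.04 1.57 1.75] F [ 1.   0.2 -3.7] w 15.4 ff 30.0
scene []
side [([217.0, 168.0], 0.52), ([216.0, 167.0], 0.47), ([211.0, 167.0], 0.34)]
```

View pics/ab4.png

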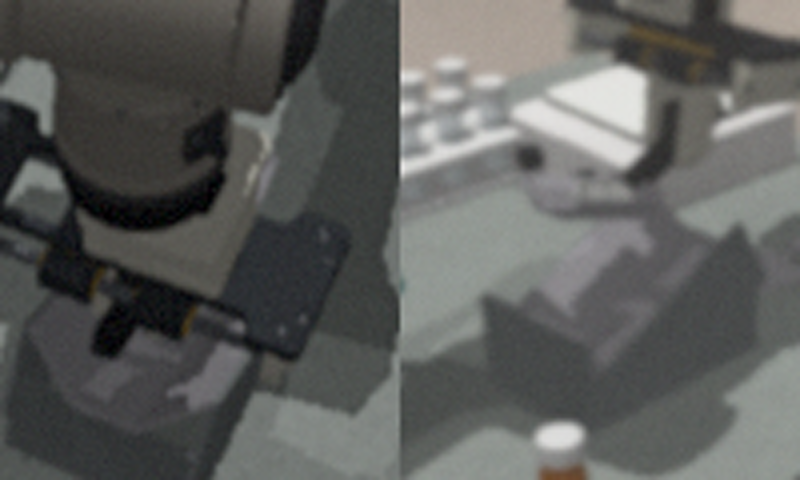

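The scoop is lifted clear at side crop (590,190). The tray corner looks empty, and the finder reports balls only in the bowl, at side (211–217,168). The load on the wrist also rose by about 1–2 N. That was my tenth picture, so from here I use numbers only. Next I carry the balls to the jar.

```bash
cat >> plan.py <<'E'
J=np.array([530.4,-245.2,0]); YP=1.1; u=rz(YP)@[1,0,0]
def start_from_meas():
    s=get_obs();Q=R.from_euler('xyz',s["tcp_rot"]).as_matrix();S=Q@M.T;o=s["tool_pos"]-19*Q[:,2]-S@G
    return o+S@LIP,np.arctan2(S[1,0],S[0,0]),np.rad2deg(np.arcsin(S[2,0]))
E
python3 - <<'E'
from plan import *
resync(); A=start_from_meas(); print(A)
B=(J+10*u+[0,0,150],YP,-22)
A1=(A[0]+[0,0,15],A[1],-22)
pp=interp(A,A1,2)+interp(A1,B,28)
q=get_obs()["joint_positions"]
for P in pp: q,e=ik(*P,q); assert e<.01,e
print(q.round(2))
for i in (0,8,15,22): rows(pp[i:(8 if i==0 else i+7 if i<22 else 30)])
E
```

```text
(array([486.56643213, 246.89248453, 152.01485348]), np.float64(0.08651924591355382), np.float64(-22.120728274192082))
[-0.22  0.61  1.36 -0.22  1.24  0.32]
{"offset": [[-0.013, 0.001, -0.062], [-0.027, 0.001, -0.124], [-0.024, 0.107, -0.12], [-0.023, 0.213, -0.114], [-0.024, 0.32, -0.109], [-0.026, 0.426, -0.103], [-0.029, 0.533, -0.097], [-0.033, 0.64, -0.091]], "delta_rot": [[0.0, 0.0, 0.0], [0.0, 0.0, 0.0], [-0.001, 0.0, -0.006], [-0.002, 0.0, -0.011], [-0.003, 0.0, -0.017], [-0.005, 0.0, -0.022], [-0.006, 0.0, -0.028], [-0.007, 0.0, -0.034]]}
{"offset": [[-0.029, 0.103, 0.011], [-0.058, 0.206, 0.023], [-0.09, 0.31, 0.034], [-0.122, 0.413, 0.047], [-0.156, 0.517, 0.059], [-0.191, 0.621, 0.072], [-0.227, 0.725, 0.085]], "delta_rot": [[-0.001, 0.0, -0.005], [-0.002, 0.0, -0.011], [-0.004, 0.0, -0.017], [-0.005, 0.0, -0.022], [-0.006, 0.0, -0.028], [-0.007, 0.0, -0.034], [-0.008, 0.0, -0.039]]}
{"offset": [[-0.062, 0.092, 0.018], [-0.126, 0.183, 0.036], [-0.19, 0.275, 0.055], [-0.256, 0.367, 0.074], [-0.323, 0.459, 0.093], [-0.392, 0.551, 0.113], [-0.462, 0.644, 0.133]], "delta_rot": [[-0.002, 0.0, -0.006], [-0.003, 0.0, -0.011], [-0.004, 0.0, -0.017], [-0.005, 0.0, -0.023], [-0.007, 0.0, -0.028], [-0.008, 0.0, -0.034], [-0.009, 0.0, -0.04]]}
{"offset": [[-0.092, 0.071, 0.025], [-0.185, 0.142, 0.05], [-0.28, 0.213, 0.075], [-0.376, 0.285, 0.101], [-0.473, 0.356, 0.127], [-0.572, 0.428, 0.153], [-0.672, 0.5, 0.18], [-0.773, 0.573, 0.207]], "delta_rot": [[-0.001, 0.0, -0.005], [-0.002, 0.0, -0.011], [-0.004, 0.0, -0.017], [-0.005, 0.0, -0.022], [-0.006, 0.0, -0.028], [-0.007, 0.0, -0.033], [-0.008, 0.0, -0.039], [-0.01, 0.0, -0.045]]}
```

send_rows:
  offset:
    - [-0.013,0.001,-0.062]
    - [-0.027,0.001,-0.124]
    - [-0.024,0.107,-0.12]
    - [-0.023,0.213,-0.114]
    - [-0.024,0.32,-0.109]
    - [-0.026,0.426,-0.103]
    - [-0.029,0.533,-0.097]
    - [-0.033,0.64,-0.091]
  delta_rot:
    - [0,0,0]
    - [0,0,0]
    - [-0.001,0,-0.006]
    - [-0.002,0,-0.011]
    - [-0.003,0,-0.017]
    - [-0.005,0,-0.022]
    - [-0.006,0,-0.028]
    - [-0.007,0,-0.034]

```text
time: 16.15
tool_pos: [618.5, 181.1, 154.7]
tcp_rot: [-3.141, 0.21, 0.307]
contact_force: [0.1, 0.2, -3.9]
grip_width: 15.7
finger_force: 30.0
```

send_rows:
  offset:
    - [-0.029,0.103,0.011]
    - [-0.058,0.206,0.023]
    - [-0.09,0.31,0.034]
    - [-0.122,0.413,0.047]
    - [-0.156,0.517,0.059]
    - [-0.191,0.621,0.072]
    - [-0.227,0.725,0.085]
  delta_rot:
    - [-0.001,0,-0.005]
    - [-0.002,0,-0.011]
    - [-0.004,0,-0.017]
    - [-0.005,0,-0.022]
    - [-0.006,0,-0.028]
    - [-0.007,0,-0.034]
    - [-0.008,0,-0.039]

```text
time: 17.02
tool_pos: [617.2, 89.5, 150.4]
tcp_rot: [-3.139, 0.209, 0.557]
contact_force: [1.2, -0.2, -2.5]
grip_width: 15.7
finger_force: 30.0
```

send_rows:
  offset:
    - [-0.062,0.092,0.018]
    - [-0.126,0.183,0.036]
    - [-0.19,0.275,0.055]
    - [-0.256,0.367,0.074]
    - [-0.323,0.459,0.093]
    - [-0.392,0.551,0.113]
    - [-0.462,0.644,0.133]
  delta_rot:
    - [-0.002,0,-0.006]
    - [-0.003,0,-0.011]
    - [-0.004,0,-0.017]
    - [-0.005,0,-0.023]
    - [-0.007,0,-0.028]
    - [-0.008,0,-0.034]
    - [-0.009,0,-0.04]

```text
time: 17.9
tool_pos: [609.0, -6.5, 146.1]
tcp_rot: [3.141, 0.209, 0.814]
contact_force: [-0.2, 0.1, -3.0]
grip_width: 16.0
finger_force: 30.0
```

send_rows:
  offset:
    - [-0.092,0.071,0.025]
    - [-0.185,0.142,0.05]
    - [-0.28,0.213,0.075]
    - [-0.376,0.285,0.101]
    - [-0.473,0.356,0.127]
    - [-0.572,0.428,0.153]
    - [-0.672,0.5,0.18]
    - [-0.773,0.573,0.207]
  delta_rot:
    - [-0.001,0,-0.005]
    - [-0.002,0,-0.011]
    - [-0.004,0,-0.017]
    - [-0.005,0,-0.022]
    - [-0.006,0,-0.028]
    - [-0.007,0,-0.033]
    - [-0.008,0,-0.039]
    - [-0.01,0,-0.045]

```text
time: 18.9
tool_pos: [593.0, -123.5, 141.1]
tcp_rot: [3.138, 0.21, 1.103]
contact_force: [-0.9, 0.4, -1.9]
grip_width: 15.9
finger_force: 30.0
```

```bash
python3 - <<'E'
from plan import *
check(); A=start_from_meas(); print(A, J+10*u)
for c in K:
    cv2.imwrite(f"pics/{c}5.png",optics.capture(c)[:,:,::-1])
    print(c,[(np.array(d["uv"]).round().tolist(),round(d["confidence"],2)) for d in finder.pinpoint("ball0",c)],"lip",proj(K[c],A[0]).round(),[(np.array(d["uv"]).round().tolist(),round(d["confidence"],2)) for d in finder.pinpoint("scoop_lip",c)],"jar",[(np.array(d["uv"]).round().tolist(),round(d["confidence"],2)) for d in finder.pinpoint("jar_in",c)])
E
```

```text
t 18.9 dp [ 0.5 -0.2  1.1] drot 0.12 q [-0.23  0.6   1.36 -0.22  1.24  0.32] F [-0.9  0.4 -1.9] w 15.9 ff 30.0
(array([ 535.79484678, -236.70205635,  151.05879664]), np.float64(1.1019394002924077), np.float64(-22.00795297503793)) [ 534.93596121 -236.2879264     0.        ]
scene [([370.0, 243.0], 0.38), ([263.0, 222.0], 0.3)] lip [194. 139.] [([477.0, 247.0], 0.67), ([194.0, 141.0], 0.63)] jar [([198.0, 174.0], 0.73)]
side [([345.0, 224.0], 0.59), ([336.0, 224.0], 0.4)] lip [352. 231.] [([343.0, 344.0], 0.91), ([124.0, 207.0], 0.86), ([350.0, 235.0], 0.74), ([261.0, 187.0], 0.5)] jar [([348.0, 284.0], 0.59)]
```

```bash
python3 - <<'E'
from plan import *
resync(); A=start_from_meas(); q=get_obs()["joint_positions"]
a=(J+10*u+[0,0,125],YP,-10); b=(J+10*u+[0,0,98],YP,2); c=(J+10*u+[0,0,96],YP,30); d=(J+8*u+[0,0,96],YP,55)
pp=interp(A,a,3)+interp(a,b,3)+interp(b,c,5)+interp(c,d,5)
for P in pp: q,e=ik(*P,q); assert e<.01,e
for i in (0,8): rows(pp[i:i+8])
E
```

```text
{"offset": [[0.0, 0.0, -0.003], [-0.005, -0.001, -0.005], [-0.015, -0.002, -0.005], [-0.027, -0.002, -0.001], [-0.043, -0.002, 0.006], [-0.064, -0.002, 0.015], [-0.122, -0.002, -0.068], [-0.187, -0.002, -0.144]], "delta_rot": [[0.001, 0.011, 0.0], [0.001, 0.022, 0.0], [0.001, 0.033, 0.0], [0.001, 0.045, 0.0], [0.0, 0.056, 0.0], [0.0, 0.067, 0.0], [0.0, 0.082, 0.0], [0.0, 0.098, 0.0]]}
{"offset": [[-0.02, 0.0, -0.099], [-0.05, 0.0, -0.195], [-0.089, 0.0, -0.289], [-0.134, 0.0, -0.373], [-0.186, 0.0, -0.453], [-0.244, 0.0, -0.528], [-0.309, 0.0, -0.598], [-0.379, 0.0, -0.663]], "delta_rot": [[0.0, 0.015, 0.001], [0.0, 0.031, 0.001], [0.0, 0.047, 0.001], [0.0, 0.06, 0.001], [0.0, 0.074, 0.001], [0.0, 0.088, 0.001], [0.0, 0.102, 0.001], [0.0, 0.116, 0.001]]}
```

send_rows:
  offset:
    - [0,0,-0.003]
    - [-0.005,-0.001,-0.005]
    - [-0.015,-0.002,-0.005]
    - [-0.027,-0.002,-0.001]
    - [-0.043,-0.002,0.006]
    - [-0.064,-0.002,0.015]
    - [-0.122,-0.002,-0.068]
    - [-0.187,-0.002,-0.144]
  delta_rot:
    - [0.001,0.011,0]
    - [0.001,0.022,0]
    - [0.001,0.033,0]
    - [0.001,0.045,0]
    - [0,0.056,0]
    - [0,0.067,0]
    - [0,0.082,0]
    - [0,0.098,0]

```text
time: 20.3
tool_pos: [584.4, -139.0, 162.7]
tcp_rot: [3.138, -0.408, 1.105]
contact_force: [-0.4, 0.4, -3.0]
grip_width: 15.7
finger_force: 30.0
```

send_rows:
  offset:
    - [-0.02,0,-0.099]
    - [-0.05,0,-0.195]
    - [-0.089,0,-0.289]
    - [-0.134,0,-0.373]
    - [-0.186,0,-0.453]
    - [-0.244,0,-0.528]
    - [-0.309,0,-0.598]
    - [-0.379,0,-0.663]
  delta_rot:
    - [0,0.015,0.001]
    - [0,0.031,0.001]
    - [0,0.047,0.001]
    - [0,0.06,0.001]
    - [0,0.074,0.001]
    - [0,0.088,0.001]
    - [0,0.102,0.001]
    - [0,0.116,0.001]

```text
time: 21.3
tool_pos: [551.1, -205.0, 217.5]
tcp_rot: [-3.14, -1.135, 1.098]
contact_force: [0.1, -0.7, -2.0]
grip_width: 15.8
finger_force: 30.0
```

```bash
python3 - <<'E'
from plan import *
check(); A=start_from_meas(); print(A)
resync(); q=get_obs()["joint_positions"]
# raise away from jar, level out
a=(J+20*u+[0,0,135],YP,45); b=(J+35*u+[0,0,170],YP,10)
pp=interp(A,a,4)+interp(a,b,4)
for P in pp: q,e=ik(*P,q); assert e<.01,e
rows(pp)
for c in K:
    cv2.imwrite(f"pics/{c}6.png",optics.capture(c)[:,:,::-1])
    print(c,[(np.array(d["uv"]).round().tolist(),round(d["confidence"],2)) for d in finder.pinpoint("ball0",c)])
E
```

```text
t 21.3 dp [-0.3 -1.   0.2] drot 0.07 q [-0.96  0.72  1.45  0.94  1.68 -0.74] F [ 0.1 -0.7 -2. ] w 15.8 ff 30.0
(array([ 533.7177039 , -238.91942809,   96.14188608]), np.float64(1.0981234729814708), np.float64(55.054791507001895))
{"offset": [[0.09, -0.001, 0.036], [0.178, -0.001, 0.073], [0.263, -0.002, 0.11], [0.347, -0.002, 0.146], [0.407, -0.002, 0.305], [0.442, -0.003, 0.458], [0.455, -0.003, 0.603], [0.446, -0.003, 0.736]], "delta_rot": [[0.0, -0.007, 0.0], [0.0, -0.014, 0.0], [0.0, -0.021, 0.0], [0.0, -0.028, 0.0], [0.0, -0.052, 0.0], [0.0, -0.077, 0.0], [0.0, -0.101, 0.0], [0.0, -0.125, 0.0]]}
scene [([198.0, 160.0], 0.51), ([368.0, 242.0], 0.45)]
side []
```

send_rows:
  offset:
    - [0.09,-0.001,0.036]
    - [0.178,-0.001,0.073]
    - [0.263,-0.002,0.11]
    - [0.347,-0.002,0.146]
    - [0.407,-0.002,0.305]
    - [0.442,-0.003,0.458]
    - [0.455,-0.003,0.603]
    - [0.446,-0.003,0.736]
  delta_rot:
    - [0,-0.007,0]
    - [0,-0.014,0]
    - [0,-0.021,0]
    - [0,-0.028,0]
    - [0,-0.052,0]
    - [0,-0.077,0]
    - [0,-0.101,0]
    - [0,-0.125,0]

```text
time: 22.5
tool_pos: [598.2, -111.8, 230.8]
tcp_rot: [3.138, -0.344, 1.1]
contact_force: [0.1, -1.0, -3.1]
grip_width: 15.5
finger_force: 30.0
```

```bash
python3 - <<'E'
from plan import *
check()
for c in K:
    im=optics.capture(c)[:,:,::-1]; cv2.imwrite(f"pics/{c}7.png",im)
    print(c,[(np.array(d["uv"]).round().tolist(),round(d["confidence"],2)) for d in finder.pinpoint("ball0",c)])
    print([([int(x) for x in d["box"]],int(d["region"].sum()),round(d["confidence"],2)) for d in finder.silhouettes("ball0",c)])
    g=im.astype(int).min(2)
    if c=="scene":
        for n,(y0,y1,x0,x1) in {"jar":(144,178,178,218),"tray":(232,262,345,385)}.items():
            print(n); print("\n".join(" ".join(f"{v:3d}" for v in r) for r in g[y0:y1:2,x0:x1:2]))
E
```

```text
t 22.5 dp [0.7 1.7 2. ] drot 0.42 q [-0.49  0.47  1.37  0.36  1.32 -0.11] F [ 0.1 -1.  -3.1] w 15.5 ff 30.0
scene [([199.0, 165.0], 0.6), ([368.0, 242.0], 0.54), ([191.0, 169.0], 0.49)]
[([181, 128, 218, 157], 414, 0.57), ([194, 157, 199, 160], 22, 0.39)]
jar
127 127 128 127 127 102  73  75 106  93  92  82  72  82  79  81  40   4   0   2
128 128 126 130 135 136  96 111 105  85 103 127  88  80  79  80  53   7  20  28
126 128 128 136 116  84  67 102 118 127 128 139 100  77  82  80  72  16  51  69
127 128 130  92  63  61  64  69  84 103  90  77  69  71  76  81  80  46  70  68
127 137  87  63  62  60  66  66  66  68  67  70  71  68  67  75  77  63  66  69
134 116  61  65  65  63  65  63  68  65  71  66  70  71  64  70  67  65  97 111
138  78  61  62  64  63  68  66  69  62  62  66  67  69  65  69  66  73 134 121
137  69  63  61  64  64  66  65  66  66  80  77  66  69  71  68  67  86 128 114
137  78  63  59  65  62  60  64  64 148 171 160  87  66  68  66  65 116  97 100
127 108  63  61  63  98 165 162  98 154 168 162 116  77  74  69 103 124  68  84
109 133  85  57  63 142 183 178 137 108 
[... 1081 characters left out ...]
105
118 120 120 119 120 119 131 141 141 109  93 112 118 103  85  95 100 112 119 122
116 116 120 118 119 125 138 141 142 137 117  91  80  90 124 117 119 120 122 124
119 120 119 118 125 137 141 142 139 141 139 144 131 136 123 119 121 121 123 121
117 117 115 121 136 140 141 139 140 142 141 143 142 127 119 120 123 122 120 120
116 116 118 134 139 141 141 142 140 141 143 141 134 121 121 120 120 120 121 116
115 117 131 142 139 142 140 139 141 141 141 134 123 120 118 121 122 118 120 104
117 125 138 140 141 141 141 141 144 143 141 126 119 121 121 121 119 120 115  72
125 138 140 137 140 140 139 143 142 140 128 118 120 124 120 119 119 118  90  45
side [([206.0, 248.0], 0.25), ([328.0, 165.0], 0.21)]
[]
```

```bash
python3 - <<'E'
from plan import *
im=cv2.imread("pics/side7.png").astype(int).min(2)
print("\n".join(" ".join(f"{v:3d}" for v in r) for r in im[244:276:2,324:378:2]))
# stray balls: bright white blobs new vs first picture
for c in K:
    a=cv2.imread(f"pics/{c}0.png").astype(int).min(2);b=cv2.imread(f"pics/{c}7.png").astype(int).min(2)
    m=((b>150)&(b-a>35)).astype(np.uint8); n,_,st,ce=cv2.connectedComponentsWithStats(m)
    print(c,[(ce[i].round().tolist(),int(st[i,4])) for i in range(1,n) if st[i,4]>=4])
im=optics.capture("wrist"); cv2.imwrite("pics/w7.png",im[:,:,::-1])
print([(np.array(d["uv"]).round().tolist(),round(d["confidence"],2)) for d in finder.pinpoint("ball0","wrist")],[(np.array(d["uv"]).round().tolist(),round(d["confidence"],2)) for d in finder.pinpoint("jar_in","wrist")])
E
```

```text
91  94  92  92  94  97  96  93  93  92  94  95  97  98  93  98  94  94  93  95  98  94  93  95  97  96  94
 94  96  94  90  92  93  96  98 104 114 121 121 120 120 118 111 106 102  96  95  92  91  97  97  96  98  96
 92  91  92  94  94 101 121 133 139 136 129 125 130 129 130 130 133 133 124 107 100  96  95  96  95  97  95
 81  91  93  97 113 135 134 121 111 108 107 109 109 108 107 111 112 116 124 130 131 110  99  96  95  96  95
 76  85  93 115 144 123 100 105 102 105 112 106 109 107 109 108 109 110 109 113 127 136 121  99  97  99  96
 75  75  97 138 126  97  99 100 103 104 106 107 107 108 105 108 107 110 107 105 109 116 139 125  97  95  95
 77  77 102 146 108  95  96  97 103 104 105 107 109 109 107 113 107 108 107 103 106 102 112 142 119  97  95
 77  79 109 145 104  94  98 101 103 104 106 105 108 111 109 109 110 111 108 105 106 101 102 133 140 105  98
 87  86 108 150 112  93 100 105 103 104 106 107 108 108 109 108 107 108 106 109 106 100  99 114 147 110  94
 91  95 101 133 134 101 100 103 102 107 107 107 109 111 110 108 109 108 108 106 105 104 101 117 149 110  96
 94  95  92 108 140 1
[... 620 characters left out ...]
42 110
scene [([198.0, 161.0], 14), ([191.0, 164.0], 19), ([310.0, 173.0], 18), ([317.0, 181.0], 101), ([367.0, 241.0], 11)]
side [([185.0, 24.0], 7), ([202.0, 34.0], 255), ([187.0, 34.0], 5), ([269.0, 115.0], 3721), ([256.0, 167.0], 27), ([218.0, 199.0], 7), ([217.0, 207.0], 16), ([300.0, 212.0], 74), ([5.0, 214.0], 11), ([316.0, 220.0], 73), ([278.0, 221.0], 20), ([266.0, 226.0], 46), ([188.0, 228.0], 77), ([195.0, 232.0], 4), ([168.0, 239.0], 22), ([163.0, 242.0], 13), ([174.0, 242.0], 4), ([158.0, 248.0], 47), ([180.0, 243.0], 5), ([143.0, 253.0], 109), ([168.0, 248.0], 4), ([217.0, 261.0], 284), ([358.0, 270.0], 18), ([150.0, 339.0], 18), ([148.0, 347.0], 26)]
[([107.0, 40.0], 0.45)] []
```

```bash
python3 - <<'E'
from plan import *
for uv in [(198,161.5),(191,164)]:
  for z in (29,40): print("scene",uv,z,(unplane("scene",uv,z)-J)[:2].round())
for z in (32,38): print("side",z,(unplane("side",(358.5,269.5),z)-J)[:2].round())
# where would the scene balls be in side, and side's in scene
for uv in [(198,161.5),(191,164)]: print(proj(K["side"],unplane("scene",uv,31)).round())
print(proj(K["scene"],unplane("side",(358.5,269.5),36)).round())
E
```

```text
scene (198, 161.5) 29 [-24. -26.]
scene (198, 161.5) 40 [-16. -17.]
scene (191, 164) 29 [ -6. -36.]
scene (191, 164) 40 [  1. -27.]
side 32 [38.  2.]
side 38 [31. -3.]
[351. 286.]
[360. 285.]
[191. 176.]
```

At least three balls are in the jar: two seen by the scene camera and a third, at a different place, by the side camera. One is still in the tray at scene (368,242). Next I return the scoop to the mat.

```bash
python3 - <<'E'
from plan import *
resync(); A=start_from_meas(); q=get_obs()["joint_positions"]
L=np.array([517.1,-35.4,0])+rz(.305)@LIP
a=(L+[0,0,100],.305,0); b=(L+[0,0,25],.305,0); c=(L+[0,0,4],.305,0)
pp=interp(A,a,14)+interp(a,b,4)+interp(b,c,3)
for P in pp: q,e=ik(*P,q); assert e<.01,e
rows(pp[:7]); rows(pp[7:14]); rows(pp[14:]+[pp[-1]])
E
```

```text
{"offset": [[0.052, -0.028, 0.076], [0.101, -0.055, 0.15], [0.147, -0.081, 0.224], [0.19, -0.107, 0.296], [0.23, -0.134, 0.367], [0.267, -0.16, 0.438], [0.3, -0.188, 0.507]], "delta_rot": [[-0.003, -0.002, 0.008], [-0.006, -0.004, 0.017], [-0.009, -0.006, 0.025], [-0.012, -0.008, 0.034], [-0.014, -0.01, 0.043], [-0.017, -0.012, 0.051], [-0.019, -0.014, 0.06]]}
{"offset": [[0.023, -0.046, 0.062], [0.042, -0.091, 0.122], [0.057, -0.137, 0.182], [0.07, -0.182, 0.241], [0.079, -0.228, 0.299], [0.085, -0.274, 0.357], [0.088, -0.321, 0.413]], "delta_rot": [[-0.002, -0.002, 0.009], [-0.005, -0.004, 0.017], [-0.007, -0.006, 0.026], [-0.009, -0.008, 0.035], [-0.01, -0.009, 0.044], [-0.012, -0.011, 0.053], [-0.014, -0.013, 0.061]]}
{"offset": [[-0.028, 0.0, 0.154], [-0.055, 0.0, 0.308], [-0.083, -0.001, 0.462], [-0.11, -0.001, 0.615], [-0.121, -0.001, 0.673], [-0.131, -0.001, 0.73], [-0.141, -0.001, 0.788], [-0.141, -0.001, 0.788]], "delta_rot": [[0.0, 0.0, 0.0], [0.0, 0.0, 0.0], [0.0, 0.0, 0.0], [0.0, 0.0, 0.0], [0.0, 0.0, 0.0], [0.0, 0.0, 0.0], [0.0, 0.0, 0.0], [0.0, 0.0, 0.0]]}
```

send_rows:
  offset:
    - [0.052,-0.028,0.076]
    - [0.101,-0.055,0.15]
    - [0.147,-0.081,0.224]
    - [0.19,-0.107,0.296]
    - [0.23,-0.134,0.367]
    - [0.267,-0.16,0.438]
    - [0.3,-0.188,0.507]
  delta_rot:
    - [-0.003,-0.002,0.008]
    - [-0.006,-0.004,0.017]
    - [-0.009,-0.006,0.025]
    - [-0.012,-0.008,0.034]
    - [-0.014,-0.01,0.043]
    - [-0.017,-0.012,0.051]
    - [-0.019,-0.014,0.06]

```text
time: 23.82
tool_pos: [602.0, -54.9, 183.2]
tcp_rot: [-3.14, -0.259, 0.699]
contact_force: [0.0, -0.9, -1.6]
grip_width: 16.0
finger_force: 30.0
```

send_rows:
  offset:
    - [0.023,-0.046,0.062]
    - [0.042,-0.091,0.122]
    - [0.057,-0.137,0.182]
    - [0.07,-0.182,0.241]
    - [0.079,-0.228,0.299]
    - [0.085,-0.274,0.357]
    - [0.088,-0.321,0.413]
    - [0.088,-0.321,0.413]
  delta_rot:
    - [-0.002,-0.002,0.009]
    - [-0.005,-0.004,0.017]
    - [-0.007,-0.006,0.026]
    - [-0.009,-0.008,0.035]
    - [-0.01,-0.009,0.044]
    - [-0.012,-0.011,0.053]
    - [-0.014,-0.013,0.061]
    - [-0.014,-0.013,0.061]

```text
time: 24.82
tool_pos: [594.4, -10.2, 137.8]
tcp_rot: [3.14, -0.176, 0.31]
contact_force: [0.3, 0.4, -1.8]
grip_width: 15.7
finger_force: 30.0
```

```bash
python3 - <<'E'
from plan import *
A=start_from_meas(); print(A)
s=get_obs();Q=R.from_euler('xyz',s["tcp_rot"]).as_matrix();S=Q@M.T;o=s["tool_pos"]-19*Q[:,2]-S@G
for c in K:
    cv2.imwrite(f"pics/{c}8.png",optics.capture(c)[:,:,::-1])
    for t,P in [("scoop",(0,0,0)),("scoop_lip",LIP),("scoop_grip",G)]: print(c,t,[(np.array(d["uv"]).round().tolist(),round(d["confidence"],2)) for d in finder.pinpoint(t,c)],proj(K[c],o+S@np.array(P)).round())
    print([(np.array(d["uv"]).round().tolist(),round(d["confidence"],2)) for d in finder.pinpoint("ball0",c)])
    a=cv2.imread(f"pics/{c}0.png").astype(int).min(2);b=cv2.imread(f"pics/{c}8.png").astype(int).min(2)
    m=((b>150)&(b-a>35)).astype(np.uint8); n,_,st,ce=cv2.connectedComponentsWithStats(m)
    print(c,[(ce[i].round().tolist(),int(st[i,4])) for i in range(1,n) if st[i,4]>=4])
E
```

```text
(array([478.96160897, -47.14535674,  99.32967423]), np.float64(0.3093642031867323), np.float64(0.08132097441984469))
scene scoop [([207.0, 127.0], 0.98), ([463.0, 249.0], 0.7), ([193.0, 166.0], 0.54), ([262.0, 180.0], 0.5)] [265. 180.]
scene scoop_lip [([480.0, 250.0], 0.87), ([269.0, 171.0], 0.75), ([205.0, 136.0], 0.69)] [270. 169.]
scene scoop_grip [([431.0, 232.0], 0.85), ([206.0, 92.0], 0.77), ([255.0, 186.0], 0.75), ([205.0, 178.0], 0.41)] [255. 187.]
[([369.0, 244.0], 0.61), ([196.0, 166.0], 0.58), ([197.0, 160.0], 0.54), ([369.0, 245.0], 0.23)]
scene [([198.0, 161.0], 15), ([191.0, 164.0], 20), ([316.0, 173.0], 94), ([367.0, 241.0], 13)]
side scoop [([337.0, 356.0], 0.75), ([280.0, 221.0], 0.56)] [281. 221.]
side scoop_lip [([343.0, 340.0], 0.67), ([126.0, 205.0], 0.57), ([274.0, 229.0], 0.55)] [273. 228.]
side scoop_grip [([157.0, 198.0], 0.81), ([294.0, 188.0], 0.77), ([332.0, 364.0], 0.77)] [295. 188.]
[([293.0, 188.0], 0.71)]
side [([234.0, 6.0], 94), ([281.0, 31.0], 1461), ([252.0, 10.0], 8), ([255.0, 126.0], 1460), ([309.0, 125.0], 25), ([218.0, 199.0], 7), ([217.0, 207.0], 13), ([281.0, 225.0], 36), ([261.0, 227.0], 6), ([179.0, 229.0], 6), ([183.0, 229.0], 6), ([197.0, 253.0], 7), ([201.0, 258.0], 57), ([216.0, 263.0], 63), ([358.0, 270.0], 18), ([209.0, 274.0], 45)]
```

No strays, and the scoop sits in the grip as modelled. I set it down and release.

send_rows:
  offset:
    - [-0.028,0,0.154]
    - [-0.055,0,0.308]
    - [-0.083,-0.001,0.462]
    - [-0.11,-0.001,0.615]
    - [-0.121,-0.001,0.673]
    - [-0.131,-0.001,0.73]
    - [-0.141,-0.001,0.788]
    - [-0.141,-0.001,0.788]
  delta_rot:
    - [0,0,0]
    - [0,0,0]
    - [0,0,0]
    - [0,0,0]
    - [0,0,0]
    - [0,0,0]
    - [0,0,0]
    - [0,0,0]

```text
time: 26.32
tool_pos: [595.8, -10.1, 42.9]
tcp_rot: [3.138, -0.179, 0.31]
contact_force: [1.9, -0.6, 0.4]
grip_width: 16.0
finger_force: 30.0
```

```bash
python3 - <<'E'
from plan import *
check(); print(start_from_meas())
E
```

```text
t 26.32 dp [1.1 0.9 0.7] drot 0.18 q [-0.19  0.59  1.7   0.13  0.69  0.98] F [ 1.9 -0.6  0.4] w 16.0 ff 30.0
(array([480.43162271, -47.1528535 ,   4.12594462]), np.float64(0.30972165142809815), np.float64(0.24277818081353192))
```

send_rows:
  offset:
    - [0,0,0.004]
    - [-0.001,0,0.008]
    - [-0.001,0,0.008]
  delta_rot:
    - [0,0,0]
    - [0,0,0]
    - [0,0,0]

```text
time: 26.7
tool_pos: [595.8, -10.1, 42.1]
tcp_rot: [3.138, -0.179, 0.31]
contact_force: [3.2, 0.9, 4.0]
grip_width: 16.0
finger_force: 30.0
```

send_rows:
  offset:
    - [0,0,0]
    - [0,0,0]
    - [0,0,0]
    - [0,0,0]
    - [0,0,0]
    - [0,0,0]
    - [0,0,0]
    - [0,0,0]
  delta_rot:
    - [0,0,0]
    - [0,0,0]
    - [0,0,0]
    - [0,0,0]
    - [0,0,0]
    - [0,0,0]
    - [0,0,0]
    - [0,0,0]
  grip: 0.9

```text
time: 27.7
tool_pos: [595.0, -10.0, 41.4]
tcp_rot: [3.139, -0.177, 0.31]
contact_force: [0.6, 0.6, -0.2]
grip_width: 81.9
finger_force: 0.0
```

send_rows:
  offset:
    - [0,0,-0.2]
    - [0,0,-0.45]
    - [0,0,-0.7]
    - [0,0,-0.95]
    - [0,0,-1]
    - [0,0,-1]
  delta_rot:
    - [0,0,0]
    - [0,0,0]
    - [0,0,0]
    - [0,0,0]
    - [0,0,0]
    - [0,0,0]

```text
time: 28.45
tool_pos: [574.7, -16.1, 159.2]
tcp_rot: [3.139, -0.177, 0.31]
contact_force: [-0.3, -0.5, -1.1]
grip_width: 83.1
finger_force: 0.0
```

```bash
python3 - <<'E'
from plan import *
check(); S=rz(.31); o=np.array([518.5,-35,3])
for c in K:
    cv2.imwrite(f"pics/{c}9.png",optics.capture(c)[:,:,::-1])
    for t,P in [("scoop",(0,0,0)),("scoop_lip",LIP),("scoop_grip",G)]: print(c,t,[(np.array(d["uv"]).round().tolist(),round(d["confidence"],2)) for d in finder.pinpoint(t,c)],proj(K[c],o+S@np.array(P)).round())
    print([(np.array(d["uv"]).round().tolist(),round(d["confidence"],2)) for d in finder.pinpoint("ball0",c)])
E
```

```text
t 28.45 dp [-20.   -5.1 117. ] drot 0.12 q [-0.21  0.41  1.64  0.11  0.94  1.  ] F [-0.3 -0.5 -1.1] w 83.1 ff 0.0
scene scoop [([266.0, 205.0], 0.97), ([462.0, 247.0], 0.81), ([210.0, 126.0], 0.6)] [267. 205.]
scene scoop_lip [([479.0, 251.0], 0.84), ([206.0, 138.0], 0.82), ([271.0, 195.0], 0.66)] [271. 194.]
scene scoop_grip [([253.0, 212.0], 0.92), ([207.0, 93.0], 0.92), ([435.0, 230.0], 0.63)] [257. 214.]
[([200.0, 177.0], 0.68), ([270.0, 158.0], 0.61), ([197.0, 162.0], 0.6), ([192.0, 167.0], 0.58), ([370.0, 240.0], 0.43)]
side scoop [([133.0, 211.0], 0.93), ([283.0, 253.0], 0.79), ([337.0, 355.0], 0.59)] [281. 252.]
side scoop_lip [([126.0, 207.0], 0.78), ([273.0, 261.0], 0.72), ([340.0, 341.0], 0.69)] [274. 260.]
side scoop_grip [([293.0, 223.0], 0.89), ([331.0, 365.0], 0.75), ([154.0, 200.0], 0.56)] [295. 220.]
[([349.0, 280.0], 0.53)]
```

send_rows:
  offset:
    - [-0.18,0.14,-0.1]
    - [-0.36,0.28,-0.2]
    - [-0.54,0.42,-0.2]
    - [-0.73,0.57,-0.2]
    - [-0.73,0.57,-0.2]
  delta_rot:
    - [0,0,0]
    - [0,0,0]
    - [0,0,0]
    - [0,0,0]
    - [0,0,0]

```text
time: 29.58
tool_pos: [508.7, -110.0, 167.8]
tcp_rot: [3.139, -0.177, 0.307]
contact_force: [-0.4, -0.4, -0.3]
grip_width: 82.6
finger_force: 0.0
```

send_rows:
  offset:
    - [-0.18,0.14,-0.1]
    - [-0.36,0.28,-0.2]
    - [-0.54,0.42,-0.2]
    - [-0.73,0.57,-0.2]
    - [-0.73,0.57,-0.2]
    - [-0.73,0.57,-0.2]
  delta_rot:
    - [0,0,0]
    - [0,0,0]
    - [0,0,0]
    - [0,0,0]
    - [0,0,0]
    - [0,0,0]

```text
time: 30.32
tool_pos: [444.8, -201.0, 176.5]
tcp_rot: [3.139, -0.178, 0.31]
contact_force: [0.7, 0.5, -0.1]
grip_width: 82.3
finger_force: 0.0
```

```bash
python3 - <<'E'
from plan import *
s=get_obs(); print(s["time"],s["tool_pos"])
im=optics.capture("wrist")[:,:,::-1]; cv2.imwrite("pics/w9.png",im)
print([(np.array(d["uv"]).round().tolist(),round(d["confidence"],2)) for d in finder.pinpoint("ball0","wrist")])
print([([int(x) for x in d["box"]],int(d["region"].sum()),round(d["confidence"],2)) for d in finder.silhouettes("ball0","wrist")])
J=finder.boxes_of("jar","wrist"); print([([int(x) for x in d["box"]],round(d["confidence"],2)) for d in J])
if J:
    x0,y0,x1,y1=[int(v) for v in J[0]["box"]]; g=im[y0:y1,x0:x1]
    c=cv2.HoughCircles(cv2.GaussianBlur(cv2.cvtColor(np.ascontiguousarray(g),cv2.COLOR_BGR2GRAY),(3,3),0),cv2.HOUGH_GRADIENT,1,12,param1=100,param2=12,minRadius=8,maxRadius=22); print(c)
    m=(g.min(2)>170).astype(np.uint8); print(m.shape); print("\n".join("".join(".#"[v] for v in r) for r in m[::3,::2]))
for c in K:
    b=optics.capture(c)[:,:,::-1].astype(int).min(2); a=cv2.imread(f"pics/{c}0.png").astype(int).min(2)
    n,_,st,ce=cv2.connectedComponentsWithStats(((b>150)&(b-a>35)).astype(np.uint8))
    print(c,[(ce[i].round().tolist(),int(st[i,4])) for i in range(1,n) if st[i,4]>=4])
E
```

```text
30.325 [ 444.79099145 -200.96221174  176.45363506]
[([371.0, 163.0], 0.88), ([358.0, 176.0], 0.85), ([316.0, 166.0], 0.63), ([357.0, 119.0], 0.59)]
[([344, 166, 368, 190], 398, 0.91), ([306, 157, 327, 175], 288, 0.83), ([362, 151, 384, 172], 355, 0.75), ([279, 80, 412, 208], 13506, 0.44), ([3, 0, 45, 105], 2957, 0.23)]
[([276, 82, 414, 207], 0.7)]
[[[ 82.5  35.5   9.6]
  [ 80.5  95.5   9.6]
  [ 88.5  61.5  18.1]
  [ 96.5  79.5  10.6]
  [ 52.5  46.5  21.4]
  [ 62.5  21.5  11.4]
  [ 42.5  82.5   9.4]
  [ 55.5  90.5  20.3]
  [108.5  38.5  15.8]
  [ 44.5  36.5  12.2]
  [ 98.5 101.5  10.2]]]
(125, 138)
....................###########.#..##################################
....................##.#..........###################################
.............................##########################.#############
..........................#######..............#######....##....#####
.........................####.....................#####..........####
.....................................................####........####
.......................................................####.....#####
.....
[... 2200 characters left out ...]
........................##########
...............................................................######
................................................................#####
................................................................#####
scene [([367.0, 241.0], 11)]
side [([273.0, 28.0], 2349), ([265.0, 70.0], 150), ([261.0, 128.0], 2146), ([257.0, 169.0], 104), ([24.0, 204.0], 643), ([218.0, 198.0], 12), ([217.0, 207.0], 19), ([313.0, 220.0], 179), ([258.0, 234.0], 477), ([167.0, 243.0], 1075), ([213.0, 232.0], 6), ([1.0, 234.0], 8), ([4.0, 241.0], 11), ([278.0, 244.0], 84), ([224.0, 257.0], 75), ([102.0, 261.0], 22), ([197.0, 267.0], 11), ([358.0, 269.0], 15), ([148.0, 344.0], 140)]
```

The wrist camera finds four balls in the jar, at (371,163), (358,176), (316,166) and (357,119). The fifth is in the tray, and the scoop is back on its mat.

```bash
python3 -c "
from plant import ticket
print(ticket.close_job())"
```

```text
the job is handed in; nothing more can be done
None
```

Job handed in: the wrist camera showed four balls in the jar, the fifth is still in the tray, and the empty scoop lies bowl-down and released on its mat (about 31 s of 64 s used).

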